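Fit out the treatment unit's applicator dock

TASK

Get the treatment unit ready for the next patient: mount the black handpiece cradle on the console by pressing the large end of its keyhole over the stud and sliding it down the slope until it locks, straight and flat on the face, and move every applicator head from the rack into the dock socket of its own colour, taper first, pressing or tapping it down until it locks fully home with the sleeve flush. Do those in any order, and only when all of that is done push the dock's power toggle fully over to on. Leave the gel bottle, the vial and the glove box where they are.

Things in the scene. Friction and masses are not known exactly. Their poses are not given: they have to be found in the camera images.
- dock: Fixed white dock, 90 (x) x 340 (y) mm, origin under its middle on the worktop. Socket block 50 mm high; in it at x=0 five taper sockets, each with a coloured sliding sleeve: blue, yellow, green, red, black at y=-135, -81, -27, 27, 81. Sleeves start 8 mm proud; pushing or tapping a seated head with over 10 N drives its sleeve down (3 mm/s per N above 10 N) to a stop, flush, where friction holds it.
- socket_blue (a point): Centre of the blue socket at the height of the block's top face (dock frame 0, -135, 50 mm). The sleeve's bore is a cone, about 23.6 mm across at its mouth, 1 mm narrower for every 5 mm of depth; its mouth is 8 mm above this point before driving, level with it after.
- socket_yellow (a point): Centre of the yellow socket at the height of the block's top face (dock frame 0, -81, 50 mm). The sleeve's bore is a cone, about 23.6 mm across at its mouth, 1 mm narrower for every 5 mm of depth; its mouth is 8 mm above this point before driving, level with it after.
- socket_green (a point): Centre of the green socket at the height of the block's top face (dock frame 0, -27, 50 mm). The sleeve's bore is a cone, about 23.6 mm across at its mouth, 1 mm narrower for every 5 mm of depth; its mouth is 8 mm above this point before driving, level with it after.
- socket_red (a point): Centre of the red socket at the height of the block's top face (dock frame 0, 27, 50 mm). The sleeve's bore is a cone, about 23.6 mm across at its mouth, 1 mm narrower for every 5 mm of depth; its mouth is 8 mm above this point before driving, level with it after.
- socket_black (a point): Centre of the black socket at the height of the block's top face (dock frame 0, 81, 50 mm). The sleeve's bore is a cone, about 23.6 mm across at its mouth, 1 mm narrower for every 5 mm of depth; its mouth is 8 mm above this point before driving, level with it after.
- head_blue: Loose head, blue cap and band, 90 g, 74 mm tall, round about z (up); 3 to 5 heads are present. Origin: centre of the shank's small end (18 mm across; 24 at z=30). Collar 34 across z 30-36, grip 30 across z 36-66, flat-topped cap to 74. Starts hanging by its collar in the rack. Origin above the dock's: about 31 mm when put lightly in the socket, about 22 fully home (collar 2 above block).
- head_yellow: Loose head, yellow cap and band, 90 g, 74 mm tall, round about z (up); 3 to 5 heads are present. Origin: centre of the shank's small end (18 mm across; 24 at z=30). Collar 34 across z 30-36, grip 30 across z 36-66, flat-topped cap to 74. Starts hanging by its collar in the rack. Origin above the dock's: about 31 mm when put lightly in the socket, about 22 fully home (collar 2 above block).
- head_green: Loose head, green cap and band, 90 g, 74 mm tall, round about z (up); 3 to 5 heads are present. Origin: centre of the shank's small end (18 mm across; 24 at z=30). Collar 34 across z 30-36, grip 30 across z 36-66, flat-topped cap to 74. Starts hanging by its collar in the rack. Origin above the dock's: about 31 mm when put lightly in the socket, about 22 fully home (collar 2 above block).
- head_red: Loose head, red cap and band, 90 g, 74 mm tall, round about z (up); 3 to 5 heads are present. Origin: centre of the shank's small end (18 mm across; 24 at z=30). Collar 34 across z 30-36, grip 30 across z 36-66, flat-topped cap to 74. Starts hanging by its collar in the rack. Origin above the dock's: about 31 mm when put lightly in the socket, about 22 fully home (collar 2 above block).
- head_black: Loose head, black cap and band, 90 g, 74 mm tall, round about z (up); 3 to 5 heads are present. Origin: centre of the shank's small end (18 mm across; 24 at z=30). Collar 34 across z 30-36, grip 30 across z 36-66, flat-topped cap to 74. Starts hanging by its collar in the rack. Origin above the dock's: about 31 mm when put lightly in the socket, about 22 fully home (collar 2 above block).
- rack: Fixed aluminium storage rack, 70 mm (x) by 270 mm (y), 45 mm high, origin under its middle. Five square through holes of 28 mm along y at -108, -54, 0, 54, 108 mm; a head hanging in one has its origin 15 mm above the worktop.
- cradle: Loose black cradle, 0.2 kg, flat at the start: plate 110 (x) x 90 (y) x 6 mm, origin centre of underside. Grey grip rib 20 thick (y), x -53 to -9, z 6 to 42, with an 8 mm prong at each end up to z=53: pinch it across y at x=-31. Keyhole on y=0: large end 22 mm square (two -x corners cut) centred at x=4, then a slot 12 wide running to x=36.
- console: Fixed white console, 150 mm (y) wide, origin under its middle on the worktop. Its top face, 170 mm long, slopes: it rises 25 degrees towards the console's +x, from 18 mm high at its near edge to 90 mm at the far edge. The mushroom stud stands on this face.
- mount: Stud on the console's slope. Origin where it meets the face; z = face normal, x = straight up the slope, y across. Neck 8 mm across, 9 tall; head 16 across, up to 13.5. To pass the large end over the head the cradle's origin is at x=-4 mm, y=0 here, axes matching; slid down to the slot's end it is at x=-30 to -32, y=0, z=0: locked.
- switch (a joint): Angle of the dock's power toggle: 0 = off, leaning to the dock's -x; 1.0 rad = fully on, leaning to the dock's +x. It stays where it is left; light (about 1.5 N at the knob).
- switch_tip (a point): Centre of the toggle's orange ball knob, 26 mm across. The toggle pivots about an axis along the dock's y, 60 mm below the knob along its stem, at dock frame (0, 145, 42 mm); the block it stands on is 70 by 50 mm with its top 45 mm above the worktop.
- gel_bottle: Bystander: gel bottle, 56 mm across, 140 mm tall, origin under its centre. Leave it alone.
- vial: Bystander: amber vial, 32 mm across, 50 mm tall, origin under its centre. Leave it alone.
- glove_box: Bystander: box of gloves, 230 (x) by 120 (y) by 71 mm, origin under its centre. Leave it alone.
Mind the look-alikes: they are no part of the job. Of the things that look like the cradle, the smallest one is meant.

How it is judged:
On the way, in this order (a step that is already met when the one before it is completed fails the run):
1. the cradle is locked on the stud and every head present is driven home in the socket of its colour (switch still off) (horizontal distance between head_blue and socket_blue below 0.004 m and z of each of head_blue, head_yellow, head_green, head_red, head_black in the frame of dock below 0.024 m and angle between each of head_blue, head_yellow, head_green, head_red, head_black's own z axis and vertical below 0.08 rad and linear speed of each of head_blue, head_yellow, head_green, head_red, head_black, cradle below 0.03 m/s and horizontal distance between head_yellow and socket_yellow below 0.004 m and horizontal distance between head_green and socket_green below 0.004 m and horizontal distance between head_red and socket_red below 0.004 m and horizontal distance between head_black and socket_black below 0.004 m and x of cradle in the frame of mount between -0.038 and -0.024 m and y of cradle in the frame of mount between -0.005 and 0.005 m and z of cradle in the frame of mount between -0.003 and 0.005 m and angle between the z axis of cradle and the z axis of mount, either way round below 0.1 rad and angle between the x axis of cradle and the x axis of mount, either way round below 0.2 rad and value of joint switch below 0.6 rad), for 0.2 s.
2. the power toggle is on (value of joint switch above 0.85 rad), for 0.2 s.
At the end, for the whole second after the job is handed in: Heads: each in its own colour's socket within 4 mm, tilt under 0.08 rad, origin under 24 mm above the dock's; cradle in the stud's frame: x -38 to -24 mm, y within 5 mm, z -3 to 5 mm, within 0.1 rad flat and 0.2 rad straight; all at rest; toggle beyond 0.85 rad (horizontal distance between head_blue and socket_blue below 0.004 m and z of each of head_blue, head_yellow, head_green, head_red, head_black in the frame of dock below 0.024 m and angle between each of head_blue, head_yellow, head_green, head_red, head_black's own z axis and vertical below 0.08 rad and linear speed of each of head_blue, head_yellow, head_green, head_red, head_black, cradle below 0.03 m/s and horizontal distance between head_yellow and socket_yellow below 0.004 m and horizontal distance between head_green and socket_green below 0.004 m and horizontal distance between head_red and socket_red below 0.004 m and horizontal distance between head_black and socket_black below 0.004 m and x of cradle in the frame of mount between -0.038 and -0.024 m and y of cradle in the frame of mount between -0.005 and 0.005 m and z of cradle in the frame of mount between -0.003 and 0.005 m and angle between the z axis of cradle and the z axis of mount, either way round below 0.1 rad and angle between the x axis of cradle and the x axis of mount, either way round below 0.2 rad and value of joint switch above 0.85 rad); the robot touches nothing.
It fails at once if the gel bottle is moved by more than 30 mm (distance of gel_bottle from where it was at the start of the episode above 0.03 m).
It fails at once if the vial is moved by more than 30 mm (distance of vial from where it was at the start of the episode above 0.03 m).
It fails at once if the glove box is moved by more than 30 mm (distance of glove_box from where it was at the start of the episode above 0.03 m).
Of head_blue, head_yellow, head_green, head_red, head_black only 3 to 5 are there at a start; the rules pass over those that are not, and their reading is None.
At some moment in a run one of cradle may be knocked a few centimetres aside while the robot is not near it.
It also fails if it takes over 210 s, if anything falls off the work surface, if the arm or the gripper's body presses on something with over 40 N, if the wrist force passes 120 N, or if a joint passes its speed limit or range.

ROBOT

A 6-joint arm with a two-finger parallel gripper is mounted at the origin on the work surface. World frame = base frame: x ahead of the robot, y to its left, z up, the work surface at z = 0. Lengths are in m, angles in rad, forces in N, time in s.
With the tool pointing down it reaches from about 0.4 to 0.825 m from the base axis. Payload 7 kg.
Tool frame: the origin (TCP) lies midway between the tips of the shut fingers; the grasp point (between the pads) lies 19 mm behind it; z points along the fingers, x is the direction in which the jaws open and shut, and the axes are right-handed (so a half turn about z gives the same grasp; the last joint's range is limited). The gripper opens to 88 mm and grips with 3 to 60 N. Pads are 19 mm wide; open, the fingers measure 130 mm over their backs; the gripper's body (78 mm by 193 mm) begins 47 mm behind the grasp point.
Start: joints at [-1.018, 0.359, 0.012, 0, -1.224, -0.288], TCP at [0.177, -0.651, 0.227] pointing down, gripper open.
Joint ranges: [-3.07, 3.07], [-1.43, 2.12], [-1.02, 1.25], [-3.03, 1.67], [-3.05, -0], [-3.03, 3.03]. Speed limits (rad/s): [2.39, 2.39, 3.01, 3.14, 3.14, 3.14].

INTERFACE

Orientations are given as [roll, pitch, yaw] about the fixed x, y, z axes, in that order (R = Rz(yaw) Ry(pitch) Rx(roll)).
In Python, from station import status, eyes, workorder gives the robot as it stands.
- The arm moves only by the shell command python3 -m jog 'ROWS' [OPENING] [FORCE]. ROWS is JSON, a list of rows, each a list of 6 numbers: the shift along the world's x, y, z in mm, then the turn, a rotation vector about the world's x, y, z in rad. A call has 1 to 12 rows; each row shifts and turns the pose as measured when the row begins; what a row does not reach is not made up. A row lasts 1/10 s, in which the tool goes at most 50 mm and 8.59 degrees, less where a joint would pass 70% of its speed; a pose out of reach is approached as far as the arm can. A call with a gripper value outside its range is refused whole. OPENING is the opening, from 0 (shut) to 1 (fully open), set as the call begins (- or left out, the last holds). The fingers move at their own pace and stop on an object; FORCE is the grip in N (left out, the last holds). Time passes only in rows, so rows that do not move let the fingers close. It gives the time, the measured TCP pose, the force and the opening at its end, in the units of the state.
- status.get_state(): the state, without advancing time (a new reading comes with each control period).
- eyes.grab_frame(name): name is "scene" or "top"; returns the picture (400x640x3 uint8, blue, green, red); there is no depth.
- eyes.calibration(name): a dict with "camera_matrix" (3x3 intrinsics, pixels), "k1" (the pictures are not rectified: a ray, as slopes to the right and down, at radius r is drawn at 1 + k1 r^2 times it, then the intrinsics apply), "cam_to_world" (4x4, takes a point from camera to world coordinates). Camera axes: x right, y up, looking along -z (the intrinsics and any distortion apply to the point x, -y, -z); pixel columns grow to the right and rows downward; lengths in m; the calibration is good to about 2 mm. A picture is of the moment at which its call begins. calibration takes no time and is no camera call.
- workorder.job_done(): hands the job in, once; it reports no verdict.
The state is a dict: "t": time; "q": joint angles; "qd": joint speeds; "joint_efforts": joint torques, N m; "eef_pos": TCP position; "ee_rot": TCP orientation; "force": force on the tool from outside, world axes, zero at the start; "moment": the same for the moment, N m; "width": finger opening in m.
Only numpy, scipy, OpenCV 4.12 (cv2) and the standard library are available. Lean on these libraries where they do the work, as an engineer would, in place of code of your own. Each camera call takes 0.05 s, during which the arm holds its last target. There are 200 camera calls.

## Working session

There is one attempt and no reset: what is moved stays moved. The work goes in short steps, Python scripts to look and compute and a shell command to move; the robot and the scene stay as the last step left them, time stands still between calls to the robot, and variables do not carry over. Pictures are saved under pics/ and viewed, about 12 in all and at most 16, crops included, and the job is handed in when it is done.

```bash
ls; mkdir -p pics; python3 - <<'E'
from station import status, eyes
import cv2
for n in("scene","top"):
    cv2.imwrite(f"pics/{n}0.png",eyes.grab_frame(n))
    c=eyes.calibration(n);print(n,c)
s=status.get_state();print(s)
E
```

```text
pics
scene {'camera_matrix': array([[510.18867819,   0.        , 325.61204318],
       [  0.        , 510.18867819, 200.68376159],
       [  0.        ,   0.        ,   1.        ]]), 'k1': -0.15694284240641845, 'cam_to_world': array([[-0.86666233, -0.33790371,  0.36703881,  0.99598451],
       [ 0.49870659, -0.60699914,  0.61874371,  0.8235187 ],
       [ 0.01371644,  0.71928654,  0.6945781 ,  1.03383979],
       [ 0.        ,  0.        ,  0.        ,  1.        ]])}
top {'camera_matrix': array([[410.85553199,   0.        , 321.01686024],
       [  0.        , 410.85553199, 206.746607  ],
       [  0.        ,   0.        ,   1.        ]]), 'k1': -0.0602924342286456, 'cam_to_world': array([[-0.00421076,  0.99803685, -0.06248779,  0.41752497],
       [-0.99996256, -0.00372998,  0.00780858,  0.00500729],
       [ 0.00756017,  0.06251833,  0.99801518,  1.45271591],
       [ 0.        ,  0.        ,  0.        ,  1.        ]])}
{'t': 0.1, 'q': array([-1.01791066e+00,  3.59318942e-01,  1.11544328e-02, -2.81170614e-04,
       -1.22411079e+00, -2.88131972e-01]), 'qd': array([ 0.00028605, -0.00100413,  0.00336972,  0.00136564, -0.00147611,
       -0.00049529]), 'joint_efforts': array([-8.33801441e-04, -5.84163952e+01,  2.93750775e+01,  7.01546386e+00,
        1.02236177e-02, -6.33154968e-05]), 'eef_pos': array([ 0.17649921, -0.65106398,  0.22572066]), 'ee_rot': array([-3.14142579e+00, -1.49312483e-03,  1.83545417e+00]), 'force': array([-0.09400888,  0.28112691, -0.0562718 ]), 'moment': array([-0.05377014, -0.04970769, -0.00333179]), 'width': 0.08764317473785459}
```

View pics/top0.png

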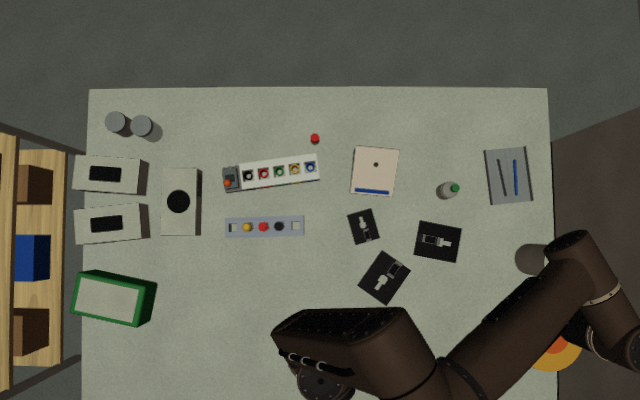

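View pics/scene0.png

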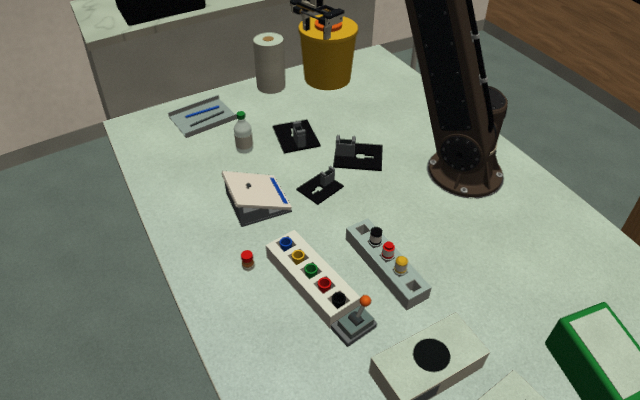

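```bash
cat > h.py <<'E'
import numpy as np,cv2
from station import status,eyes
from scipy.spatial.transform import Rotation as R
def ray(n,u,v):
    c=eyes.calibration(n);K=c["camera_matrix"];T=c["cam_to_world"]
    d=np.array([(u-K[0,2])/K[0,0],(v-K[1,2])/K[1,1]]);s=d.copy()
    for _ in range(20): s=d/(1+c["k1"]*(s@s))
    w=T[:3,:3]@np.array([s[0],-s[1],-1]);return T[:3,3],w
def onz(n,u,v,z):
    o,w=ray(n,u,v);return o+w*(z-o[2])/w[2]
def proj(n,p):
    c=eyes.calibration(n);K=c["camera_matrix"];T=c["cam_to_world"]
    q=T[:3,:3].T@(np.array(p)-T[:3,3]);s=np.array([q[0],-q[1]])/-q[2]
    s=s*(1+c["k1"]*(s@s));return K[0,0]*s[0]+K[0,2],K[1,1]*s[1]+K[1,2]
def tri(u1,u2):
    o1,a=ray("top",*u1);o2,b=ray("scene",*u2)
    A=np.stack([a,-b],1);t=np.linalg.lstsq(A,o2-o1,rcond=None)[0]
    p,q=o1+a*t[0],o2+b*t[1];return (p+q)/2,np.linalg.norm(p-q)
def crop(im,x0,y0,x1,y1,k,out):
    cv2.imwrite(out,cv2.resize(im[y0:y1,x0:x1],None,fx=k,fy=k,interpolation=cv2.INTER_CUBIC))
E
python3 - <<'E'
from h import *
t=cv2.imread("pics/top0.png");s=cv2.imread("pics/scene0.png")
crop(t,215,125,475,315,3,"pics/c1.png")
crop(s,210,110,440,350,2.5,"pics/c2.png")
E
```

```text
(no output)
```

View pics/c1.png

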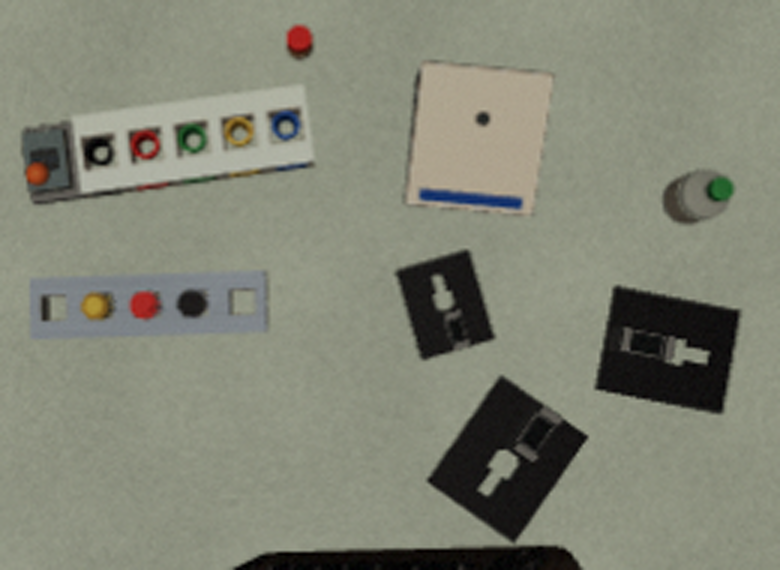

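View pics/c2.png

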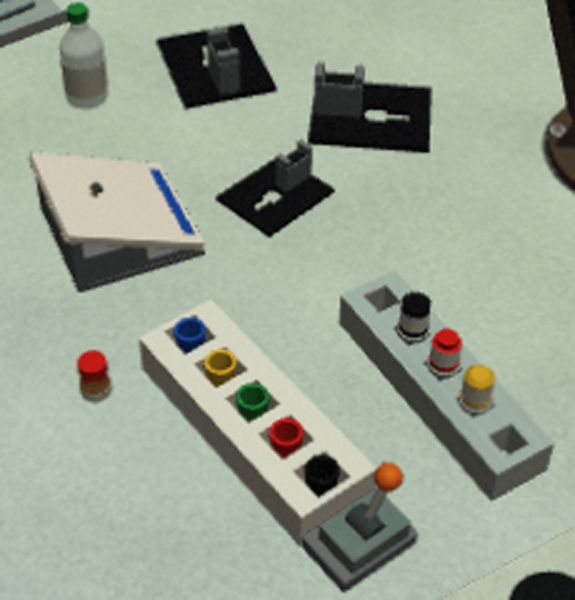

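```bash
cat > m.py <<'E'
from h import *
def mask(hsv,lo,hi): return cv2.inRange(hsv,np.array(lo),np.array(hi))
C=dict(red=[(0,150,80),(6,255,255)],yellow=[(18,130,80),(28,255,255)],green=[(50,110,40),(80,255,255)],blue=[(105,130,50),(125,255,255)],orange=[(7,170,120),(13,255,255)])
def blobs(im,c,minA=6):
    k=cv2.cvtColor(im,cv2.COLOR_BGR2HSV);n,_,st,ce=cv2.connectedComponentsWithStats(mask(k,*C[c]))
    return [(ce[i].round(1).tolist(),st[i,:5].tolist()) for i in range(1,n) if st[i,4]>=minA]
def rect(n,m,z):
    cs,_=cv2.findContours(m,cv2.RETR_EXTERNAL,cv2.CHAIN_APPROX_NONE);c=max(cs,key=cv2.contourArea)
    P=np.array([onz(n,*p[0],z)[:2] for p in c])*1000
    return cv2.minAreaRect(P.astype(np.float32)),P
E
python3 - <<'E'
from m import *
t=cv2.imread("pics/top0.png");s=cv2.imread("pics/scene0.png")
for n,im in(("top",t),("scene",s)):
    for c in C: print(n,c,[b for b in blobs(im,c) if 200<b[0][0]<420])
g=cv2.cvtColor(t,cv2.COLOR_BGR2GRAY);h=cv2.cvtColor(t,cv2.COLOR_BGR2HSV)
def roi(m,x0,y0,x1,y1):
    o=np.zeros_like(m);o[y0:y1,x0:x1]=m[y0:y1,x0:x1];return o
dark=((g<70)*255).astype(np.uint8)
for nm,b in dict(A=(340,200,382,250),B=(408,215,470,266),Cc=(350,246,415,310)).items():
    print(nm,rect("top",roi(dark,*b),.004)[0])
white=((g>165)*255).astype(np.uint8)
for nm,b,z in(("dock",(238,145,325,200),.05),("console",(345,140,405,202),.055)):
    print(nm,rect("top",roi(white,*b),z)[0])
print(g[227,229:306:4],h[218,240:300:10], g[170,345:405:4])
E
```

```text
top red [([314.3, 137.6], [311, 134, 8, 8, 53]), ([262.6, 172.7], [259, 169, 9, 9, 38]), ([262.5, 226.4], [259, 223, 8, 8, 58])]
top yellow [([294.0, 168.0], [290, 164, 9, 10, 42]), ([246.2, 226.6], [242, 223, 9, 8, 62])]
top green [([277.7, 169.2], [275, 167, 8, 8, 25])]
top blue [([309.7, 165.4], [306, 162, 9, 9, 34]), ([371.3, 191.0], [355, 189, 34, 5, 91])]
top orange [([226.4, 182.5], [224, 180, 6, 6, 31])]
scene red [([388.4, 246.2], [383, 242, 12, 10, 83]), ([246.8, 255.6], [241, 250, 12, 13, 107]), ([389.0, 257.2], [387, 256, 6, 3, 9]), ([323.9, 282.6], [318, 277, 13, 12, 111])]
scene yellow [([318.9, 15.3], [315, 14, 8, 4, 20]), ([336.4, 49.5], [298, 16, 60, 74, 1783]), ([267.6, 38.4], [264, 37, 9, 4, 25]), ([298.1, 255.1], [291, 250, 14, 12, 121]), ([401.2, 260.6], [396, 256, 12, 10, 99]), ([401.0, 271.9], [398, 271, 7, 2, 7])]
scene green [([240.4, 114.6], [237, 111, 8, 8, 53]), ([310.8, 269.6], [305, 263, 13, 15, 140])]
scene blue [([202.1, 111.1], [186, 106, 33, 11, 69]), ([278.5, 190.3], [271, 178, 16, 25, 80]), ([285.5, 243.0], [280, 237, 12, 14, 128])]
scene orange [(
[... 182 characters left out ...]
 88.80229187011719), 15.683648109436035)
B ((384.8822021484375, -416.9472351074219), (152.91757202148438, 124.38459777832031), 78.32891082763672)
Cc ((258.63763427734375, -225.26968383789062), (124.872802734375, 150.86251831054688), 54.37994384765625)
dock ((630.6648559570312, 138.62225341796875), (87.63304138183594, 267.4123229980469), 7.7429518699646)
console ((661.275146484375, -172.5603790283203), (2.434597969055176, 4.927160739898682), 44.805274963378906)
[ 38 143 128 124 144 102 104 124  76  60 107 109  27  29 128 130 146 151
 132 149] [[102  19 133]
 [105  19 132]
 [104  21 131]
 [104  21 133]
 [103  17 136]
 [104  20 141]] [141 142 142 166 164 163 163 164 163 163 163 165 162 138 144]
```

```bash
python3 - <<'E'
from m import *
t=cv2.imread("pics/top0.png");s=cv2.imread("pics/scene0.png")
print("heads")
for nm,a,b in(("yellow",(246.2,226.6),(401.2,260.6)),("red",(262.5,226.4),(388.4,246.2))):
    print(nm,onz("top",*a,.086)[:2].round(4),onz("scene",*b,.086)[:2].round(4),tri(a,b))
print("sleeves")
for nm,a,b in(("blue",(310,166),(285.5,243)),("yellow",(294,168.5),(297.5,255.5)),("green",(278.5,170.5),(311,269.5)),("red",(263,173),(324,283))):
    print(nm,onz("top",*a,.058)[:2].round(4),onz("scene",*b,.055)[:2].round(4))
print("knob",tri((226.4,182.5),(365.1,300)))
g=cv2.cvtColor(t,cv2.COLOR_BGR2GRAY);gs=cv2.cvtColor(s,cv2.COLOR_BGR2GRAY)
def dk(g,x0,y0,x1,y1,th):
    n,_,st,ce=cv2.connectedComponentsWithStats(((g[y0:y1,x0:x1]<th)*255).astype(np.uint8))
    return [(ce[i]+[x0,y0],st[i,2:5]) for i in range(1,n) if st[i,4]>5]
a=dk(g,366,155,386,174,110);b=dk(gs,240,178,258,194,110);print("stud",a,b,tri(a[0][0],b[0][0]))
print("blackhead",dk(g,271,218,289,236,60),dk(gs,365,222,387,250,60))
print("blacksleeve",dk(g,240,168,256,184,60),dk(gs,330,288,348,308,60))
for n,im,bx in(("top",t,(345,140,405,202)),("scene",s,(215,165,295,215))):
    x0,y0,x1,y1=bx;h=cv2.cvtColor(im,cv2.COLOR_BGR2HSV)[y0:y1,x0:x1];gg=cv2.cvtColor(im,cv2.COLOR_BGR2GRAY)[y0:y1,x0:x1]
    m=(((h[...,0]<20)|(h[...,0]>170))&(gg>120)&(h[...,1]>15)).astype(np.uint8)*255
    m|=mask(h,*C["blue"]); m=cv2.morphologyEx(m,cv2.MORPH_OPEN,np.ones((3,3)))
    c=max(cv2.findContours(m,0,1)[0],key=cv2.contourArea)
    print(n,cv2.contourArea(c),cv2.approxPolyDP(cv2.convexHull(c),3,True)[:,0]+[x0,y0])
    bb=np.argwhere(mask(cv2.cvtColor(im,cv2.COLOR_BGR2HSV),*C["blue"])[y0:y1,x0:x1])[:,::-1]+[x0,y0]
    print("stripe",cv2.fitLine(bb.astype(np.float32),2,0,.01,.01).ravel(),bb.min(0),bb.max(0))
E
```

```text
heads
yellow [0.4379 0.2434] [0.4398 0.2472] (array([0.4376157 , 0.24440193, 0.08177367]), np.float64(0.0008157490617407412))
red [0.4384 0.1891] [0.4405 0.1942] (array([0.43789928, 0.19025682, 0.08061753]), np.float64(0.0013820411932712552))
sleeves
blue [0.6448 0.0312] [0.6453 0.0363]
yellow [0.6363 0.086 ] [0.6378 0.0877]
green [0.6297 0.139 ] [0.6298 0.1428]
red [0.6213 0.1921] [0.6224 0.1936]
knob (array([0.58391988, 0.30788912, 0.10022358]), np.float64(6.43322332482621e-05))
stud [(array([375.5, 164. ]), array([ 4,  5, 16], dtype=int32))] [(array([247.94117647, 185.29411765]), array([ 5,  6, 17], dtype=int32))] (array([ 0.64814833, -0.19107538,  0.07417953]), np.float64(0.0007589876549786818))
blackhead [(array([278.4516129 , 225.75806452]), array([10,  9, 62], dtype=int32))] [(array([365.8, 229.6]), array([ 3,  6, 10], dtype=int32)), (array([375.9009901 , 232.06930693]), array([ 11,  11, 101], dtype=int32)), (array([374.25      , 242.70833333]), array([12,  5, 24], dtype=int32)), (array([385.16666667, 247.        ]), array([3, 3, 6], dtype=int32))]
blacksleeve [(array([246.70175439, 174.80701754]), array([10,  9, 57], dtype=int32))] [(array([338.28143713, 299.25748503]), array([ 14,  16, 167], dtype=int32))]
top 18.0 [[364 189]
 [357 191]]
stripe [9.9624109e-01 8.6623944e-02 3.7131870e+02 1.9097803e+02] [355 189] [388 193]
scene 4.0 [[285 199]]
stripe [  0.4937068   0.8696284 278.4875    190.2625   ] [271 178] [286 202]
```

```bash
python3 - <<'E'
from m import *
a=onz("top",356,189.65,.024);b=onz("top",387,192.35,.024);print("stripe yaw top",np.degrees(np.arctan2(-(a-b)[0],(a-b)[1])))
a=onz("scene",278.5+6*.494,190.26+6*.8696,.024);b=onz("scene",278.5-6*.494,190.26-6*.8696,.024);print("yaw scene",np.degrees(np.arctan2(-(a-b)[0],(a-b)[1])))
for p in((350,192.6),(391.7,196)):print("near",onz("top",*p,.018))
for p in((355.5,145.6),(399.3,149.3)):print("far",onz("top",*p,.09))
for p in((222,171.2),(274,174.4),(291,209),(253.5,205.5)):print("sc",onz("scene",*p,.018),onz("scene",*p,.09))
print("black head",onz("top",278.5,225.8,.086),onz("scene",375.9,232,.084))
print("black sl",onz("top",246.7,174.8,.056),onz("scene",338.3,299.3,.055))
# IK-free check of the pre-grasp reach
E
```

```text
stripe yaw top -5.155142230241557
yaw scene -5.390640593175074
near [ 0.55672277 -0.10815236  0.018     ]
near [ 0.54428285 -0.25488714  0.018     ]
far [ 0.70843919 -0.12248479  0.09      ]
far [ 0.69578667 -0.27022619  0.09      ]
sc [ 0.67141963 -0.34815318  0.018     ] [ 0.69442392 -0.26510822  0.09      ]
sc [ 0.53862025 -0.25676289  0.018     ] [ 0.57103701 -0.18019543  0.09      ]
sc [ 0.56122541 -0.09961685  0.018     ] [ 0.59203997 -0.03418748  0.09      ]
sc [ 0.64797304 -0.16397469  0.018     ] [ 0.67263916 -0.09398381  0.09      ]
black head [0.44017945 0.13588679 0.086     ] [0.43976004 0.13813008 0.084     ]
black sl [0.61560116 0.24825714 0.056     ] [0.61692685 0.25058174 0.055     ]
```

Cradle look-alikes in the top picture are at (363,226), (438,242) and (384,277). Measured plates are 109×89, 153×124 and 151×125 mm, so (363,226) is the right one and the crop confirms it. The red-capped amber thing at (315,138) is the vial, not a head. The heads present are yellow, red and black, at (246,227), (263,226) and (278,226).

```bash
python3 -m jog '[[20,41,0,0,0,0],[20,41,0,0,0,0],[20,41,0,0,0,0],[20,41,0,0,0,0],[20,41,0,0,0,0],[20,41,0,0,0,0],[20,41,0,0,0,0],[20,41,0,0,0,0],[20,41,0,0,0,0],[20,41,0,0,0,0],[20,41,0,0,0,0],[0,0,0,0,0,0]]' 1 30
```

```text
t: 1.3
eef_pos: [0.3982, -0.1815, 0.2198]
ee_rot: [-3.14, -0.009, 1.831]
force: [0.1, -0.0, 0.1]
width: 0.0877
```

```bash
python3 -m jog '[[6,10,-40,0,0,0.012],[5,9,-40,0,0,0],[0,0,-35,0,0,0],[0,0,0,0,0,0],[0,0,0,0,0,0]]'; python3 - <<'E'
from h import *
t=eyes.grab_frame("top");s=eyes.grab_frame("scene")
a=cv2.resize(t[190:270,330:420],None,fx=4,fy=4,interpolation=2);b=cv2.resize(s[130:230,270:370],None,fx=4,fy=4,interpolation=2)
c=np.zeros((400,770,3),np.uint8);c[:320,:360]=a;c[:400,370:770]=b;cv2.imwrite("pics/g1.png",c)
E
```

```text
t: 1.8
eef_pos: [0.4107, -0.1604, 0.1037]
ee_rot: [3.14, -0.007, 1.85]
force: [0.2, 0.1, 1.7]
width: 0.0874
```

View pics/g1.png

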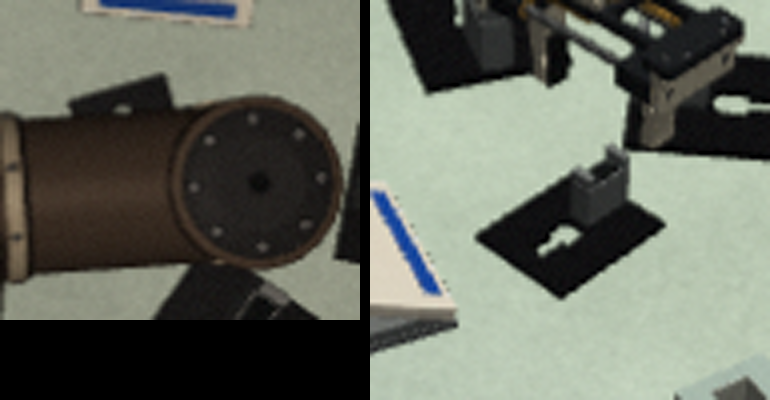

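```bash
python3 -m jog '[[-1,-2,-35,0,0,-0.01],[0,0,-30,0,0,0],[0,0,-17,0,0,0],[0,0,-6,0,0,0],[0,0,0,0,0,0],[0,0,0,0,0,0]]' && python3 -m jog '[[0,0,0,0,0,0],[0,0,0,0,0,0],[0,0,0,0,0,0],[0,0,0,0,0,0],[0,0,0,0,0,0],[0,0,0,0,0,0],[0,0,0,0,0,0],[0,0,0,0,0,0]]' 0 40
```

```text
t: 2.5
eef_pos: [0.4189, -0.1642, 0.024]
ee_rot: [3.118, -0.001, 1.838]
force: [0.2, -0.2, -0.2]
width: 0.0876
t: 3.3
eef_pos: [0.4215, -0.1642, 0.0276]
ee_rot: [3.112, 0.0, 1.838]
force: [-1.2, 2.4, 2.2]
width: 0.0294
```

```bash
python3 -m jog '[[0,0,0,0,0,0],[0,0,0,0,0,0],[0,0,0,0,0,0]]'; python3 -c "
from h import *
s=status.get_state();print(s['q'],s['eef_pos'],s['ee_rot'],s['width'],s['force'])"
```

```text
t: 3.6
eef_pos: [0.4214, -0.164, 0.0276]
ee_rot: [3.112, 0.0, 1.838]
force: [-0.7, 1.0, 1.5]
width: 0.0197
[ 0.06155817  0.22445132 -0.73159548 -0.01037114 -0.58612846 -1.35635503] [ 0.42137265 -0.16400912  0.0275596 ] [3.11237917e+00 2.39792710e-04 1.83823429e+00] 0.019709179176044884 [-0.66751991  0.9722585   1.53576953]
```

```bash
python3 -m jog '[[0,0,0,0,0,0],[0,0,0,0,0,0],[0,0,0,0,0,0],[0,0,0,0,0,0]]' 0.6 ; python3 -m jog '[[-6,0,0,0,0,0],[-6,0,0,0,0,0],[0,0,0,0,0,0]]';python3 -m jog '[[0,0,-6,0,0,0],[0,0,-6,0,0,0],[0,0,0,0,0,0]]'; python3 -c "
from h import *
s=status.get_state();print(s['q'],s['joint_efforts'],s['force'])"
```

```text
t: 4.0
eef_pos: [0.4213, -0.1642, 0.0274]
ee_rot: [3.113, 0.0, 1.838]
force: [-0.7, -0.5, 0.4]
width: 0.0459
t: 4.3
eef_pos: [0.4079, -0.1642, 0.0272]
ee_rot: [3.113, 0.0, 1.838]
force: [-0.2, 0.3, 0.0]
width: 0.0527
t: 4.6
eef_pos: [0.4079, -0.1642, 0.0144]
ee_rot: [3.112, 0.0, 1.838]
force: [0.4, 0.2, -0.7]
width: 0.0526
[ 0.06329686  0.23185106 -0.77112498 -0.01094891 -0.53907511 -1.35761645] [ 2.34284444e-02 -3.57421517e+01  1.67500627e+01  3.98967505e+00
  2.50783190e-01  6.09644718e-03] [ 0.38698838  0.17687641 -0.69620799]
```

```bash
python3 -m jog '[[1,1,-2,-0.008,0.028,0.007],[0,0,0,0,0,0],[0,0,0,0,0,0]]'; python3 -m jog '[[0,0,0,0,0,0],[0,0,0,0,0,0],[0,0,0,0,0,0],[0,0,0,0,0,0],[0,0,0,0,0,0],[0,0,0,0,0,0]]' 0 50;  python3 -m jog '[[0,0,15,0,0,0],[0,0,20,0,0,0],[0,0,20,0,0,0],[0,0,20,0,0,0],[0,0,15,0,0,0],[0,0,0,0,0,0],[0,0,0,0,0,0]]'
```

```text
t: 4.9
eef_pos: [0.4092, -0.1631, 0.0118]
ee_rot: [-3.138, 0.001, 1.846]
force: [0.3, -0.2, 0.2]
width: 0.0529
t: 5.5
eef_pos: [0.4093, -0.1631, 0.0119]
ee_rot: [-3.139, 0.001, 1.846]
force: [-0.6, 0.1, -1.6]
width: 0.0197
t: 6.2
eef_pos: [0.4054, -0.1629, 0.103]
ee_rot: [-3.133, -0.002, 1.844]
force: [0.6, -1.0, -2.3]
width: 0.0197
```

```bash
cat > p.py <<'E'
from h import *
M0=np.array([.654,-.191,.064]);RM=R.from_euler('ZY',[-5,-25],degrees=True)
RT=RM*R.from_euler('z',90,degrees=True)*R.from_euler('x',180,degrees=True)
def rep(Rt,p):
    s=status.get_state();c=R.from_euler('xyz',s['ee_rot'])
    print("d mm",((p-s['eef_pos'])*1000).round(1),"rotvec",(Rt*c.inv()).as_rotvec().round(4),"F",s['force'].round(1),"w",s['width'],"t",s['t'])
def tcp(x,y,z,M0=M0): return M0+RM.apply(np.array([x-31,y,z+12])/1000)
E
python3 -c "
from p import *
rep(RT,tcp(-4,0,50)); print(tcp(-4,0,50),status.get_state()['q'])"
```

```text
d mm [190.9 -23.1   2.4] rotvec [ 0.0395 -0.4455 -0.355 ] F [ 0.6 -1.  -2.3] w 0.01973101320620456 t 6.2
[ 0.59629731 -0.18595167  0.10539944] [ 7.21703623e-02  9.53662349e-02 -6.56394929e-01 -4.53912725e-04
 -8.27836723e-01 -1.36941720e+00]
```

```bash
python3 -m jog '[[0,0,20,0,0,0],[0,0,20,0,0,0],[10,0,20,0.004,-0.045,-0.036],[20,-3,0,0.004,-0.045,-0.036],[20,-3,0,0.004,-0.045,-0.036],[20,-3,0,0.004,-0.045,-0.036],[20,-3,0,0.004,-0.045,-0.036],[20,-3,0,0.004,-0.045,-0.036],[20,-3,0,0.004,-0.045,-0.036],[20,-3,0,0.004,-0.045,-0.036],[20,-3,0,0.004,-0.045,-0.036],[0,0,0,0.004,-0.045,-0.036]]';  python3 -c "
from p import *
rep(RT,tcp(-4,0,50))"
```

```text
t: 7.4
eef_pos: [0.5737, -0.1868, 0.1482]
ee_rot: [2.71, -0.012, 1.465]
force: [-0.4, -0.8, -2.2]
width: 0.0197
d mm [ 22.6   0.9 -42.8] rotvec [-0.0124 -0.0033  0.0188] F [-0.4 -0.8 -2.2] w 0.019692252222848646 t 7.4
```

```bash
python3 -m jog '[[10,0,-10,-0.012,-0.003,0.019],[8,1,-10,0,0,0],[5,0,-10,0,0,0],[0,0,0,0,0,0],[0,0,0,0,0,0]]';  python3 - <<'E'
from p import *
rep(RT,tcp(-4,0,50))
t=eyes.grab_frame("top");s=eyes.grab_frame("scene");cv2.imwrite("pics/t2.png",t);cv2.imwrite("pics/s2.png",s)
a=cv2.resize(t[130:230,330:420],None,fx=4,fy=4,interpolation=2);b=cv2.resize(s[120:220,210:310],None,fx=4,fy=4,interpolation=2)
c=np.zeros((400,770,3),np.uint8);c[:400,:360]=a;c[:400,370:770]=b;cv2.imwrite("pics/g2.png",c)
E
```

```text
t: 7.9
eef_pos: [0.59, -0.1855, 0.107]
ee_rot: [2.721, -0.0, 1.482]
force: [0.8, 0.3, -2.4]
width: 0.0197
d mm [ 6.3 -0.5 -1.6] rotvec [-0.0016 -0.0153  0.0011] F [ 0.8  0.3 -2.4] w 0.019666669376497112 t 7.9
```

View pics/g2.png

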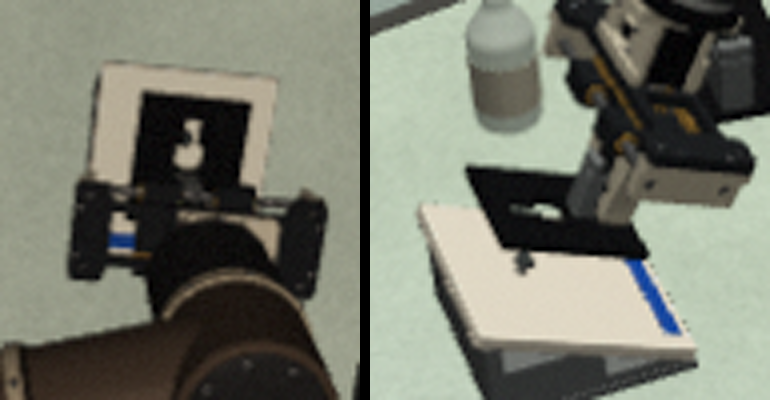

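```bash
python3 - <<'E'
from p import *
s=status.get_state();p=s['eef_pos'];Rt=R.from_euler('xyz',s['ee_rot']);RC=Rt*(R.from_euler('z',90,degrees=True)*R.from_euler('x',180,degrees=True)).inv()
O=p-RC.apply([-.031,0,.012])
t=cv2.imread("pics/t2.png");sc=cv2.imread("pics/s2.png")
for nm,a,b,loc in(("+-",(392.5,155.75),(234.25,162),(55,-45,6)),("++",(365.75,153),(243.75,181.25),(55,45,6))):
    P,e=tri(a,b);e_=O+RC.apply(np.array(loc)/1000)
    print(nm,(RC.inv().apply(P-O)*1000).round(1),loc,"err",e, "proj",proj("top",e_),proj("scene",e_))
for n,im,(x0,y0,x1,y1) in(("top",t,(367,156,390,174)),("scene",sc,(240,165,258,178))):
    g=cv2.cvtColor(im,cv2.COLOR_BGR2GRAY)[y0:y1,x0:x1];print(n,x0,y0);print(g)
# predicted keyhole center / stud pixels
for x in(-7,4,15,36):print(x,[np.round(proj(n,O+RC.apply([x/1000,0,.006])),1) for n in("top","scene")])
E
```

```text
+- [ 50.5 -46.    1.5] (55, -45, 6) err 0.003093463798823124 proj (np.float64(392.3256132238931), np.float64(155.1298335892336)) (np.float64(232.81036325492124), np.float64(160.66620480728395))
++ [51.8 41.9  1.6] (55, 45, 6) err 0.0033240555418244367 proj (np.float64(364.7560151483299), np.float64(152.72127587517923)) (np.float64(242.9110748684696), np.float64(180.45896864380933))
top 367 156
[[ 13  15  13   5   7  13  10  10   7  12  16   8  10  11  14  13  13  10
   12   8  10  12   9]
 [  9  14  11  12  14  15   5  13   9  11   9   7  10  11  15  10   9  10
   14   6   7  13  16]
 [ 11  10  15  11  11  14  14   6  14  10  11  12  10  10  10  12   9  14
   11  14  10   9  11]
 [ 13   8  11  11  11   7  12   9  11  27  39  36  22   7  12   7   7  16
   14  14  10   6  13]
 [ 11  14   4  12   9  10   4  12   9  80 130 143 117  64  11  14   7  13
   15  12  14  13  10]
 [ 10   9   9  13   8  13   8   6   9 122 167 173 133  60   9   5  12  13
   15  10  11   9  11]
 [  6  10  15  11  10  10  13  11  13  77 132 164 119  36   9  10  12  13
   12  10  12  10  11]
 [ 10   6   4   6   6  1
[... 1532 characters left out ...]
5  60  39  38  24  29 133 169 143 126  78  24  10]
 [ 17  16  15  15  19  51  61  53  76  87 112 153 167 179 185 172 141  68]
 [ 16  14  13  15  11  23  32  32  43  53  70  76  86 175 196 194 193 115]
 [ 14  17  18  16  15  15  13  13  16  16  16  14  23  87 101 112 118  79]
 [  9  17  14  12  16  14  14  16  15  12  16  14  10  17  10  23  32  31]
 [ 63  12  14  17  18  14  16  13  14  16  17  16  13  15  16  16  14  14]
 [139  10  15  17  17  15  14  15  15  16  19  14  14  16  16  15  15  12]]
-7 [array([376.2, 172.3]), array([258.2, 171.9])]
4 [array([376.6, 169.1]), array([254.6, 171.6])]
15 [array([377. , 165.8]), array([251. , 171.3])]
36 [array([377.8, 159.6]), array([244.1, 170.8])]
```

```bash
python3 - <<'E'
from p import *
for d in(9,13.5):
  h=M0+RM.apply([0,0,d/1000]);print(d,proj("top",h),proj("scene",h))
print("meas top 375.5,164  scene 247.94,185.3")
rep(RT,tcp(-4,0,25));rep(RT,tcp(-4,0,0))
E
```

```text
9 (np.float64(375.2324783852031), np.float64(163.5954985832834)) (np.float64(247.25530631011108), np.float64(186.13342423853354))
13.5 (np.float64(375.3588018993237), np.float64(163.94812111827633)) (np.float64(247.76691811338085), np.float64(184.8671869625816))
meas top 375.5,164  scene 247.94,185.3
d mm [ 16.5  -1.4 -25. ] rotvec [-0.0016 -0.0141  0.0012] F [-1.  -0.4 -1.9] w 0.019763482059000692 t 8.0
d mm [ 27.1  -2.3 -47.6] rotvec [-0.0016 -0.0141  0.0012] F [-1.  -0.4 -1.9] w 0.019763482059000692 t 8.0
```

```bash
python3 -m jog '[[8,-1,-12,-0.002,-0.014,0.001],[8,0,-12,0,0,0],[0,0,0,0,0,0],[0,0,0,0,0,0]]';  python3 - <<'E'
from p import *
rep(RT,tcp(-4,0,20));rep(RT,tcp(-4,0,0))
E
```

```text
t: 8.4
eef_pos: [0.6074, -0.1866, 0.0862]
ee_rot: [2.701, -0.0, 1.484]
force: [-0.2, -0.1, -1.8]
width: 0.0198
d mm [ 1.5 -0.5 -8. ] rotvec [ 0.0004  0.0047 -0.    ] F [-0.2 -0.1 -1.8] w 0.019823358930658824 t 8.4
d mm [  9.9  -1.2 -26.1] rotvec [ 0.0004  0.0047 -0.    ] F [-0.2 -0.1 -1.8] w 0.019823358930658824 t 8.4
```

```bash
python3 -m jog '[[2,-1,-8,0,0.005,0],[3,0,-6,0,0,0],[2,0,-5,0,0,0],[0,0,0,0,0,0]]';  python3 - <<'E'
from p import *
rep(RT,tcp(-4,0,0))
E
```

```text
t: 8.8
eef_pos: [0.6135, -0.1892, 0.0718]
ee_rot: [2.705, -0.0, 1.483]
force: [-0.8, -0.1, -2.6]
width: 0.0195
d mm [  3.8   1.4 -11.7] rotvec [-0.0004  0.0008  0.0008] F [-0.8 -0.1 -2.6] w 0.019549927465217453 t 8.8
```

```bash
python3 -m jog '[[1,1,-4,0,0,0],[1,0,-4,0,0,0],[1,0,-3,0,0,0],[0,0,0,0,0,0]]';  python3 - <<'E'
from p import *
rep(RT,tcp(-4,0,0))
E
```

```text
t: 9.2
eef_pos: [0.6184, -0.19, 0.0648]
ee_rot: [2.704, -0.005, 1.485]
force: [0.5, 0.0, -2.5]
width: 0.0197
d mm [-1.1  2.2 -4.7] rotvec [-0.0052  0.0017 -0.0013] F [ 0.5  0.  -2.5] w 0.01974756029732169 t 9.2
```

```bash
python3 -m jog '[[-1,2,-2,-0.005,0,0],[0,0,-2,0,0,0],[0,0,0,0,0,0]]'; python3 -m jog '[[0,0,-2,0,0,0],[0,0,0,0,0,0]]';  python3 - <<'E'
from p import *
rep(RT,tcp(-4,0,0))
t=eyes.grab_frame("top");s=eyes.grab_frame("scene");cv2.imwrite("pics/t3.png",t);cv2.imwrite("pics/s3.png",s)
a=cv2.resize(t[130:230,330:420],None,fx=4,fy=4,interpolation=2);b=cv2.resize(s[130:230,210:310],None,fx=4,fy=4,interpolation=2)
c=np.zeros((400,770,3),np.uint8);c[:400,:360]=a;c[:400,370:770]=b;cv2.imwrite("pics/g3.png",c)
E
```

```text
t: 9.5
eef_pos: [0.6187, -0.1886, 0.0643]
ee_rot: [2.705, -0.005, 1.488]
force: [-0.3, -0.4, -2.2]
width: 0.0197
t: 9.7
eef_pos: [0.6189, -0.1884, 0.0645]
ee_rot: [2.703, -0.006, 1.49]
force: [-0.9, -1.1, -2.0]
width: 0.0199
d mm [-1.6  0.6 -4.5] rotvec [-0.0053  0.0032 -0.0061] F [-0.9 -1.1 -2. ] w 0.019864569498480634 t 9.7
```

View pics/g3.png

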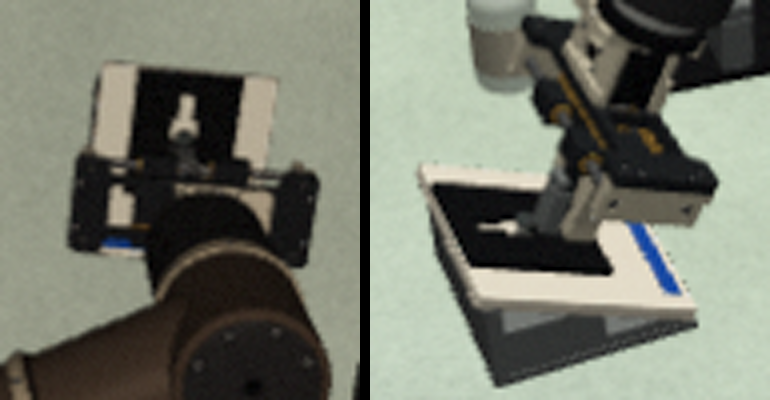

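```bash
python3 -m jog '[[-2,0,-4,-0.005,0.003,-0.006],[0,0,0,0,0,0]]'; python3 -m jog '[[-1,0,-4,0,0,0]]'; python3 -m jog '[[0,0,-4,0,0,0]]'; python3 - <<'E'
from p import *
rep(RT,tcp(-4,0,0))
E
```

```text
t: 10.0
eef_pos: [0.6195, -0.1882, 0.0647]
ee_rot: [2.703, -0.005, 1.489]
force: [-0.2, -0.2, -3.1]
width: 0.0199
t: 10.1
eef_pos: [0.6202, -0.188, 0.0642]
ee_rot: [2.699, -0.008, 1.492]
force: [-36.5, 21.6, 58.5]
width: 0.0201
t: 10.2
eef_pos: [0.6204, -0.1879, 0.0641]
ee_rot: [2.696, -0.009, 1.493]
force: [-39.6, 18.9, 53.0]
width: 0.0197
d mm [-3.1  0.1 -4. ] rotvec [-0.0083  0.0104 -0.0097] F [-39.6  18.9  53. ] w 0.019705280476911995 t 10.2
```

```bash
python3 -m jog '[[0,0,1,-0.008,0.010,-0.010],[-4,0,-2,0,0,0],[-5,0,-2,0,0,0],[-5,0,-2,0,0,0],[0,0,0,0,0,0]]'; python3 - <<'E'
from p import *
rep(RT,tcp(-31,0,2))
E
```

```text
t: 10.7
eef_pos: [0.6055, -0.1897, 0.0609]
ee_rot: [2.71, -0.008, 1.487]
force: [-0.3, 0.6, -3.0]
width: 0.0196
d mm [-13.4   4.1 -10.4] rotvec [-0.0082 -0.0036 -0.0037] F [-0.3  0.6 -3. ] w 0.01955960540708076 t 10.7
```

```bash
python3 -m jog '[[-3,2,-3,-0.008,-0.003,-0.003],[-4,1,-3,0,0,0],[-4,0,-2,0,0,0],[0,0,0,0,0,0]]'; python3 - <<'E'
from p import *
rep(RT,tcp(-31,0,2))
E
```

```text
t: 11.1
eef_pos: [0.5966, -0.189, 0.0564]
ee_rot: [2.711, -0.012, 1.492]
force: [-0.9, 2.4, -0.5]
width: 0.0198
d mm [-4.5  3.4 -5.9] rotvec [-0.0121 -0.0047 -0.0082] F [-0.9  2.4 -0.5] w 0.019762098454262925 t 11.1
```

```bash
python3 -m jog '[[-4,1,-3,-0.012,-0.004,-0.008],[-3,0,-3,0,0,0],[0,0,0,0,0,0]]'; python3 -m jog '[[-5,0,-4,0,0,0]]';  python3 - <<'E'
from p import *
rep(RT,tcp(-31,0,2))
E
```

```text
t: 11.4
eef_pos: [0.5943, -0.1896, 0.0556]
ee_rot: [2.708, -0.013, 1.495]
force: [-1.5, 1.3, -3.2]
width: 0.02
t: 11.5
eef_pos: [0.5909, -0.1898, 0.0531]
ee_rot: [2.707, -0.015, 1.497]
force: [5.7, 5.2, 0.5]
width: 0.0197
d mm [ 1.2  4.2 -2.6] rotvec [-0.0148 -0.0001 -0.0138] F [5.7 5.2 0.5] w 0.019715912282631077 t 11.5
```

```bash
python3 -m jog '[[-5,0,-4,-0.014,0,-0.014]]'; python3 -m jog '[[-5,0,-3,0,0,0]]';  python3 - <<'E'
from p import *
rep(RT,tcp(-31,0,2))
t=eyes.grab_frame("top");s=eyes.grab_frame("scene");cv2.imwrite("pics/t4.png",t);cv2.imwrite("pics/s4.png",s)
a=cv2.resize(t[130:230,330:420],None,fx=4,fy=4,interpolation=2);b=cv2.resize(s[130:230,210:310],None,fx=4,fy=4,interpolation=2)
c=np.zeros((400,770,3),np.uint8);c[:400,:360]=a;c[:400,370:770]=b;cv2.imwrite("pics/g4.png",c)
E
```

```text
t: 11.6
eef_pos: [0.5893, -0.1917, 0.0534]
ee_rot: [2.708, -0.014, 1.494]
force: [11.2, 18.8, -8.9]
width: 0.02
t: 11.7
eef_pos: [0.5885, -0.1904, 0.0529]
ee_rot: [2.702, -0.016, 1.5]
force: [11.2, 6.8, 0.5]
width: 0.0199
d mm [ 3.6  4.8 -2.4] rotvec [-0.0153  0.004  -0.0169] F [11.2  6.8  0.5] w 0.019867132150805537 t 11.7
```

View pics/g4.png

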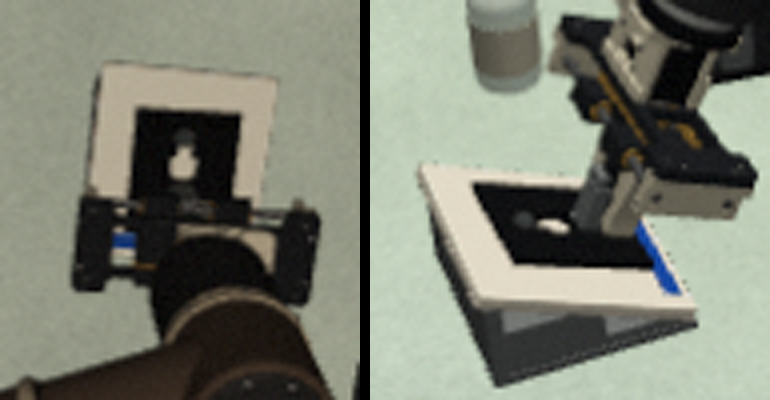

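```bash
python3 -m jog '[[0,0,0,0,0,0],[0,0,0,0,0,0],[0,0,0,0,0,0],[0,0,0,0,0,0],[0,0,0,0,0,0]]' 0.55; python3 -m jog '[[-8,0,18,0,0,0],[-8,0,18,0,0,0],[-8,0,18,0,0,0],[-10,0,25,0,0.05,0],[-15,0,30,0,0.1,0],[-30,20,20,0,0.1,0],[-40,40,0,0,0.1,0],[-30,45,0,0,0.05,0],[0,0,0,0,0,0]]' 0.7;  python3 - <<'E'
from p import *
t=eyes.grab_frame("top");s=eyes.grab_frame("scene");cv2.imwrite("pics/t5.png",t);cv2.imwrite("pics/s5.png",s)
a=cv2.resize(t[130:230,330:420],None,fx=4,fy=4,interpolation=2);b=cv2.resize(s[130:230,210:310],None,fx=4,fy=4,interpolation=2)
c=np.zeros((400,770,3),np.uint8);c[:400,:360]=a;c[:400,370:770]=b;cv2.imwrite("pics/g5.png",c)
E
```

```text
t: 12.3
eef_pos: [0.5875, -0.1916, 0.0534]
ee_rot: [2.703, -0.016, 1.497]
force: [-0.1, -0.2, -0.1]
width: 0.0476
t: 13.2
eef_pos: [0.4344, -0.0919, 0.1844]
ee_rot: [3.121, 0.015, 1.489]
force: [0.4, -0.3, 0.7]
width: 0.0615
```

View pics/g5.png

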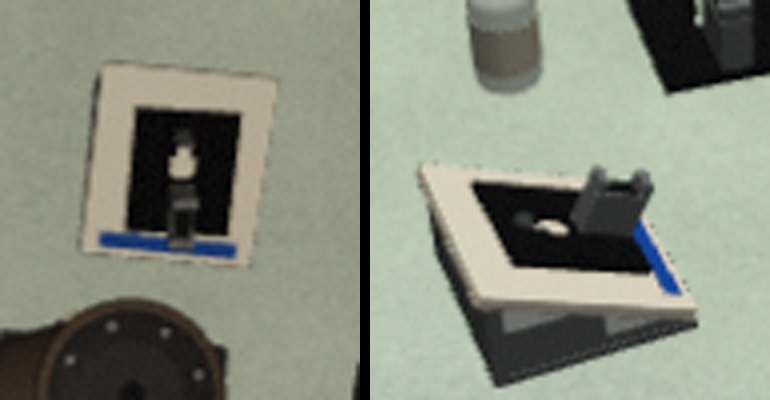

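```bash
python3 - <<'E'
from p import *
M=M0+[0,0,.001]
for x in(-24,-31,-34):
  print(x,[np.round(proj(n,M+RM.apply(np.array([x+55,y,6])/1000)),1) for n in("top","scene") for y in(-45,45)])
t=cv2.imread("pics/t5.png");s=cv2.imread("pics/s5.png")
for n,im,(x0,y0,x1,y1) in(("top",t,(358,152,396,192)),("scene",s,(232,170,280,200))):
    g=cv2.cvtColor(im,cv2.COLOR_BGR2GRAY)[y0:y1,x0:x1];m=((g<75)*255).astype(np.uint8)
    c=max(cv2.findContours(m,0,1)[0],key=cv2.contourArea)
    print(n,(cv2.approxPolyDP(cv2.convexHull(c),2,True)[:,0]+[x0,y0]).tolist())
E
```

```text
-24 [array([389.6, 155.6]), array([363.1, 153.3]), array([232. , 176.2]), array([241.9, 196.2])]
-31 [array([389.3, 157.6]), array([362.8, 155.3]), array([234.2, 176.4]), array([244.2, 196.4])]
-34 [array([389.2, 158.5]), array([362.7, 156.2]), array([235.2, 176.5]), array([245.2, 196.4])]
top [[389, 158], [386, 188], [358, 191], [364, 157]]
scene [[279, 197], [246, 196], [236, 176], [276, 174], [279, 177]]
```

```bash
python3 -m jog '[[0,19,0,0,0,0.13],[0,19,0,0,0,0.13],[0,19,0,0,0,0.13],[0,19,0,0,0,0.13],[0,19,0,0,0,0.13],[0,19,0,0,0,0.13],[0,19,0,0,0,0.13],[0,19,0,0,0,0.13],[0,19,0,0,0,0.13],[0,19,0,0,0,0.13],[0,19,0,0,0,0.13],[0,19,0,0,0,0.13]]'; python3 -m jog '[[0,0,0,0,0,0.1],[0,0,0,0,0,0],[0,0,0,0,0,0]]'; cat >> p.py <<'E'
RD=R.from_euler('xyz',[np.pi,0,np.pi+.07])
H=dict(black=(.4395,.1375),red=(.439,.191),yellow=(.4385,.2445))
S=dict(yellow=(.6373,.0869),red=(.6222,.1938),black=(.6147,.2473))
def g(xy,z): rep(RD,np.array([*xy,z]))
E
python3 -c "
from p import *
g(H['black'],.1);print(status.get_state()['q'])"
```

```text
t: 14.5
eef_pos: [0.4386, 0.1291, 0.1796]
ee_rot: [3.122, 0.016, 3.088]
force: [0.1, -0.4, 0.6]
width: 0.0613
t: 14.8
eef_pos: [0.4403, 0.1284, 0.1783]
ee_rot: [3.123, 0.015, -3.094]
force: [-0.5, -0.1, -0.1]
width: 0.0617
d mm [ -0.8   9.1 -78.3] rotvec [-0.0191  0.0139  0.0219] F [-0.5 -0.1 -0.1] w 0.06169640309530362 t 14.8
[ 0.71062599  0.02423447 -0.5275764  -0.00612149 -0.99594873 -0.65920814]
```

```bash
python3 -m jog '[[0,9,-20,-0.019,0.014,0.022],[0,0,-30,0,0,0],[0,0,-25,0,0,0],[0,0,0,0,0,0],[0,0,0,0,0,0]]'; 
python3 - <<'E'
from p import *
g(H['black'],.054)
t=eyes.grab_frame("top");s=eyes.grab_frame("scene")
crop(s,330,200,440,310,5,"pics/g6.png")
for n in("black","red"): print(n,proj("scene",(*H[n],.089)))
E
```

```text
t: 15.3
eef_pos: [0.4423, 0.1344, 0.1022]
ee_rot: [3.141, 0.002, -3.089]
force: [0.4, 0.2, 0.9]
width: 0.0615
d mm [ -2.8   3.1 -48.2] rotvec [-0.0002  0.0022  0.0176] F [0.4 0.2 0.9] w 0.06150075379518203 t 15.3
black (np.float64(376.011424510405), np.float64(230.46308434309572))
red (np.float64(388.26984713966965), np.float64(244.31831529019766))
```

View pics/g6.png

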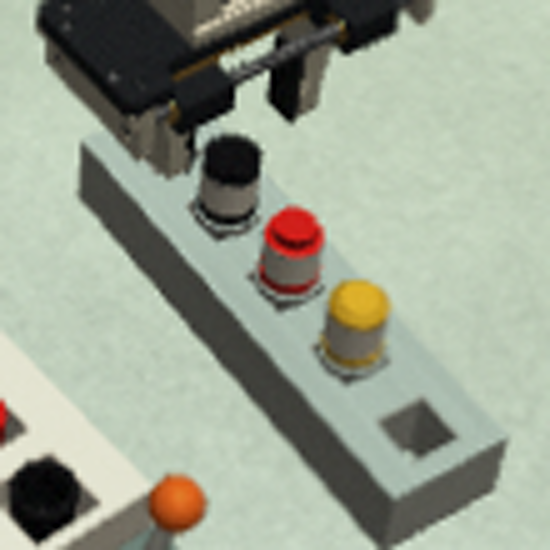

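```bash
python3 -m jog '[[-3,4,-6,0,0,0.015],[0,0,-20,0,0,0],[0,0,-16,0,0,0],[0,0,0,0,0,0]]'; python3 -c "
from p import *
g(H['black'],.054)"
```

```text
t: 15.8
eef_pos: [0.4416, 0.1413, 0.0634]
ee_rot: [3.135, 0.011, -3.072]
force: [0.4, 0.1, -0.4]
width: 0.061
d mm [-2.1 -3.8 -9.4] rotvec [-0.0075  0.0107  0.0007] F [ 0.4  0.1 -0.4] w 0.0610071251230422 t 15.8
```

```bash
python3 -m jog '[[-2,-4,-9,-0.007,0.011,0],[0,0,0,0,0,0],[0,0,0,0,0,0]]'; python3 -m jog '[[0,0,0,0,0,0],[0,0,0,0,0,0],[0,0,0,0,0,0],[0,0,0,0,0,0],[0,0,0,0,0,0],[0,0,0,0,0,0]]' 0 40;python3 -c "
from p import *
g(H['black'],.054)"
```

```text
t: 16.1
eef_pos: [0.4404, 0.1381, 0.0557]
ee_rot: [3.14, 0.001, -3.071]
force: [-0.1, -0.6, -0.7]
width: 0.0614
t: 16.7
eef_pos: [0.4411, 0.1386, 0.0572]
ee_rot: [3.138, 0.003, -3.071]
force: [-0.2, -0.7, -0.8]
width: 0.0291
d mm [-1.6 -1.1 -3.2] rotvec [-0.0033  0.0032 -0.0004] F [-0.2 -0.7 -0.8] w 0.029095331544080116 t 16.7
```

```bash
python3 -m jog '[[0,0,20,0,0,0],[0,0,25,0,0,0],[0,0,30,0,0,0],[0,0,25,0,0,0],[25,16,0,0,0,0],[25,16,0,0,0,0],[25,16,0,0,0,0],[25,16,0,0,0,0],[25,16,0,0,0,0],[25,16,0,0,0,0],[20,10,0,0,0,0],[0,0,0,0,0,0]]'; python3 -m jog '[[0,0,0,0,0,0],[0,0,0,0,0,0]]'; python3 -c "
from p import *
g(S['black'],.105)"
```

```text
t: 17.9
eef_pos: [0.6143, 0.2464, 0.159]
ee_rot: [3.14, -0.001, -3.072]
force: [-0.6, -0.1, -1.2]
width: 0.0295
t: 18.1
eef_pos: [0.6134, 0.2459, 0.1574]
ee_rot: [3.141, -0.004, -3.072]
force: [-0.3, 0.6, -1.5]
width: 0.0294
d mm [  1.3   1.4 -52.4] rotvec [-0.0001 -0.0037  0.0009] F [-0.3  0.6 -1.5] w 0.02935644976650298 t 18.1
```

```bash
python3 -m jog '[[1,1,-18,0,-0.003,0],[0,0,-18,0,0,0],[0,0,-8,0,0,0],[0,0,0,0,0,0]]'; python3 -c "
from p import *
g(S['black'],.073)"; python3 -m jog '[[0,0,-6,0,0,0]]';python3 -m jog '[[0,0,-6,0,0,0]]'; python3 -c "
from p import *
g(S['black'],.073)"
```

```text
t: 18.5
eef_pos: [0.6122, 0.2457, 0.114]
ee_rot: [3.14, 0.001, -3.072]
force: [0.1, 0.0, -1.4]
width: 0.0293
d mm [  2.5   1.6 -41. ] rotvec [-0.0013  0.0004  0.0009] F [ 0.1  0.  -1.4] w 0.029307058595840277 t 18.5
t: 18.6
eef_pos: [0.6127, 0.246, 0.1094]
ee_rot: [3.14, 0.002, -3.072]
force: [0.5, -0.1, -1.5]
width: 0.0292
t: 18.7
eef_pos: [0.6128, 0.2461, 0.1038]
ee_rot: [3.139, 0.003, -3.072]
force: [-0.1, -0.3, -0.8]
width: 0.0291
d mm [  1.9   1.2 -30.8] rotvec [-0.0028  0.003   0.0004] F [-0.1 -0.3 -0.8] w 0.029115351665622072 t 18.7
```

```bash
python3 -m jog '[[3,2,-5,-0.003,0.003,0],[0,0,-6,0,0,0],[0,0,-6,0,0,0]]'; python3 -m jog '[[0,0,-6,0,0,0],[0,0,-6,0,0,0]]'; python3 -c "
from p import *
g(S['black'],.073)"
```

```text
t: 19.0
eef_pos: [0.6167, 0.2486, 0.0866]
ee_rot: [3.141, 0.002, -3.072]
force: [-1.1, -0.7, 0.3]
width: 0.0293
t: 19.2
eef_pos: [0.6158, 0.2476, 0.0734]
ee_rot: [-3.14, -0.001, -3.072]
force: [-4.7, -1.9, 10.0]
width: 0.0291
d mm [-1.1 -0.3 -0.4] rotvec [ 0.0012 -0.0005  0.0005] F [-4.7 -1.9 10. ] w 0.02907777647694081 t 19.2
```

```bash
python3 -m jog '[[0,0,-3,0,0,0]]' - 60; python3 -m jog '[[0,0,-3,0,0,0]]'; python3 -m jog '[[0,0,-3,0,0,0]]'; python3 -m jog '[[0,0,-3,0,0,0]]'; python3 -m jog '[[0,0,-3,0,0,0]]'
```

```text
t: 19.3
eef_pos: [0.6159, 0.2476, 0.0709]
ee_rot: [-3.14, -0.0, -3.072]
force: [-6.2, -0.8, 15.1]
width: 0.0289
t: 19.4
eef_pos: [0.6159, 0.2476, 0.069]
ee_rot: [-3.14, 0.0, -3.071]
force: [-7.5, -0.7, 13.1]
width: 0.0291
t: 19.5
eef_pos: [0.6159, 0.2476, 0.0673]
ee_rot: [-3.14, 0.001, -3.071]
force: [-6.3, -1.1, 13.7]
width: 0.0291
t: 19.6
eef_pos: [0.6159, 0.2476, 0.0657]
ee_rot: [-3.14, 0.001, -3.07]
force: [-6.5, -1.5, 13.5]
width: 0.0289
t: 19.7
eef_pos: [0.616, 0.2476, 0.0648]
ee_rot: [-3.14, 0.002, -3.069]
force: [-11.6, -1.7, 26.9]
width: 0.0288
```

```bash
python3 -m jog '[[0,0,-3,0,0,0]]'; python3 -m jog '[[0,0,-3,0,0,0]]'; python3 -m jog '[[0,0,-3,0,0,0]]'; python3 -m jog '[[0,0,0,0,0,0],[0,0,0,0,0,0],[0,0,0,0,0,0],[0,0,0,0,0,0]]' 0.7; python3 -m jog '[[0,0,15,0,0,0],[0,0,25,0,0,0],[0,0,30,0,0,0],[0,0,15,0,0,0],[0,0,0,0,0,0]]'; python3 - <<'E'
from p import *
g(H['red'],.11)
s=eyes.grab_frame("scene");cv2.imwrite("pics/s7.png",s);crop(s,290,220,400,330,4,"pics/g7.png")
E
```

```text
t: 19.8
eef_pos: [0.616, 0.2476, 0.0647]
ee_rot: [-3.14, 0.004, -3.068]
force: [-12.6, -2.6, 28.5]
width: 0.0289
t: 19.9
eef_pos: [0.6159, 0.2476, 0.0647]
ee_rot: [-3.139, 0.005, -3.067]
force: [-11.6, -2.2, 23.5]
width: 0.0292
t: 20.0
eef_pos: [0.6159, 0.2476, 0.0647]
ee_rot: [-3.14, 0.006, -3.066]
force: [-9.9, -2.4, 22.7]
width: 0.0291
t: 20.4
eef_pos: [0.6168, 0.2486, 0.0657]
ee_rot: [3.141, 0.009, -3.066]
force: [0.5, 0.1, 0.3]
width: 0.0555
t: 20.9
eef_pos: [0.6168, 0.2481, 0.1551]
ee_rot: [-3.14, 0.008, -3.066]
force: [-0.4, -0.3, 0.5]
width: 0.0615
d mm [-177.8  -57.1  -45.1] rotvec [ 0.0012  0.0079 -0.0059] F [-0.4 -0.3  0.5] w 0.06151150503864822 t 20.9
```

View pics/g7.png

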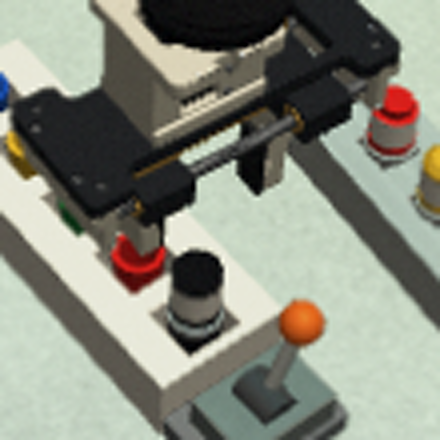

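Black sits flush in its socket (crop around (197,295)), and the stop was felt at the expected height. Next is red.

```bash
python3 -m jog '[[-22,-7,0,0,0.008,-0.006],[-22,-7,0,0,0,0],[-22,-7,0,0,0,0],[-22,-7,0,0,0,0],[-22,-7,0,0,0,0],[-22,-7,0,0,0,0],[-22,-7,0,0,0,0],[-22,-7,0,0,0,0],[0,0,-20,0,0,0],[0,0,-20,0,0,0],[0,0,0,0,0,0],[0,0,0,0,0,0]]'; python3 -c "
from p import *
g(H['red'],.056)"
```

```text
t: 22.15
eef_pos: [0.4291, 0.1853, 0.1045]
ee_rot: [-3.133, -0.012, -3.074]
force: [-0.4, 0.3, 0.3]
width: 0.0614
d mm [  9.9   5.7 -48.5] rotvec [ 0.009  -0.0119  0.0026] F [-0.4  0.3  0.3] w 0.06138457535121861 t 22.15
```

```bash
python3 -m jog '[[9,6,0,0.009,-0.012,0.003],[0,0,0,0,0,0],[0,0,-18,0,0,0],[0,0,-18,0,0,0],[0,0,0,0,0,0]]'; python3 -c "
from p import *
g(H['red'],.056)"
```

```text
t: 22.65
eef_pos: [0.4419, 0.194, 0.0708]
ee_rot: [3.137, 0.006, -3.071]
force: [-0.4, -0.7, 0.2]
width: 0.0613
d mm [ -2.9  -3.  -14.8] rotvec [-0.0045  0.0058 -0.0007] F [-0.4 -0.7  0.2] w 0.061322376350761945 t 22.65
```

```bash
python3 -m jog '[[-2,-3,-12,-0.004,0.006,0],[0,0,0,0,0,0],[0,0,0,0,0,0]]'; python3 -m jog '[[0,0,0,0,0,0],[0,0,0,0,0,0],[0,0,0,0,0,0],[0,0,0,0,0,0],[0,0,0,0,0,0],[0,0,0,0,0,0]]' 0 60;python3 -c "
from p import *
g(H['red'],.056)"
```

```text
t: 22.95
eef_pos: [0.4411, 0.1916, 0.0598]
ee_rot: [3.14, 0.001, -3.071]
force: [0.8, 0.1, 0.1]
width: 0.0613
t: 23.55
eef_pos: [0.4417, 0.1923, 0.0615]
ee_rot: [3.139, 0.003, -3.071]
force: [0.4, -0.7, -0.4]
width: 0.029
d mm [-2.7 -1.3 -5.5] rotvec [-0.0033  0.0031 -0.0011] F [ 0.4 -0.7 -0.4] w 0.02903707727843387 t 23.55
```

```bash
python3 -m jog '[[0,0,20,0,0,0],[0,0,25,0,0,0],[0,0,30,0,0,0],[0,0,25,0,0,0],[25,0,0,0,0,0],[25,0,0,0,0,0],[25,0,0,0,0,0],[25,0,0,0,0,0],[25,0,0,0,0,0],[25,0,0,0,0,0],[25,0,0,0,0,0],[0,0,0,0,0,0]]'; python3 -m jog '[[0,0,0,0,0,0],[0,0,0,0,0,0]]'; python3 -c "
from p import *
g((.6234,.194),.0775)"
```

```text
t: 24.75
eef_pos: [0.6211, 0.1904, 0.1643]
ee_rot: [3.14, 0.001, -3.069]
force: [-1.2, 0.7, -0.6]
width: 0.0286
t: 24.95
eef_pos: [0.6204, 0.1899, 0.163]
ee_rot: [3.14, -0.001, -3.07]
force: [-0.7, 0.1, -1.0]
width: 0.029
d mm [  3.    4.1 -85.5] rotvec [-0.0011 -0.0016 -0.0015] F [-0.7  0.1 -1. ] w 0.029006261202747866 t 24.95
```

```bash
python3 -m jog '[[3,4,-18,0,0,0],[0,0,-18,0,0,0],[0,0,-10,0,0,0],[0,0,0,0,0,0]]'; python3 -c "
from p import *
g((.6234,.194),.0775)"
```

```text
t: 25.35
eef_pos: [0.621, 0.1945, 0.1174]
ee_rot: [3.139, 0.0, -3.068]
force: [-0.0, -0.3, -0.5]
width: 0.0289
d mm [  2.4  -0.5 -39.9] rotvec [-0.0024 -0.0001 -0.0031] F [-0.  -0.3 -0.5] w 0.028920086505762138 t 25.35
```

```bash
python3 -m jog '[[2,0,-8,0,0,0],[0,0,-8,0,0,0]]'; python3 -m jog '[[0,0,-7,0,0,0],[0,0,-6,0,0,0]]';python3 -m jog '[[0,0,-6,0,0,0]]';python3 -m jog '[[0,0,-5,0,0,0]]'; python3 -c "
from p import *
g((.6234,.194),.0775)"
```

```text
t: 25.55
eef_pos: [0.6237, 0.1952, 0.103]
ee_rot: [3.138, 0.003, -3.067]
force: [0.4, 0.0, -0.8]
width: 0.0288
t: 25.75
eef_pos: [0.6237, 0.1951, 0.0894]
ee_rot: [3.138, 0.003, -3.067]
force: [-0.9, -1.2, 1.5]
width: 0.0288
t: 25.85
eef_pos: [0.6234, 0.1946, 0.0829]
ee_rot: [3.139, 0.003, -3.067]
force: [-1.6, -2.0, 2.4]
width: 0.029
t: 25.95
eef_pos: [0.623, 0.1941, 0.0774]
ee_rot: [3.139, 0.002, -3.068]
force: [-3.2, -3.3, 9.3]
width: 0.0286
d mm [ 0.4 -0.1  0.1] rotvec [-0.0023  0.0016 -0.004 ] F [-3.2 -3.3  9.3] w 0.028551689043402852 t 25.95
```

```bash
for i in 1; do python3 -m jog '[[0,0,-3,0,0,0]]' - 60; python3 -m jog '[[0,0,-3,0,0,0]]'; python3 -m jog '[[0,0,-3,0,0,0]]'; python3 -m jog '[[0,0,-3,0,0,0]]'; python3 -m jog '[[0,0,-3,0,0,0]]'; python3 -m jog '[[0,0,-3,0,0,0]]'; python3 -m jog '[[0,0,-3,0,0,0]]'; python3 -m jog '[[0,0,-3,0,0,0]]'; done | grep -E "eef|force"
```

```text
eef_pos: [0.6232, 0.1939, 0.0751]
force: [-6.0, -0.6, 15.1]
eef_pos: [0.6232, 0.1939, 0.0733]
force: [-7.4, -1.2, 13.8]
eef_pos: [0.6232, 0.194, 0.0716]
force: [-6.5, -0.5, 13.5]
eef_pos: [0.6231, 0.1939, 0.07]
force: [-5.9, -1.6, 12.1]
eef_pos: [0.6233, 0.194, 0.0688]
force: [-9.5, -2.1, 24.6]
eef_pos: [0.6233, 0.1939, 0.0687]
force: [-13.0, -0.3, 29.7]
eef_pos: [0.6233, 0.1939, 0.0687]
force: [-12.1, -1.7, 23.8]
eef_pos: [0.6232, 0.1939, 0.0687]
force: [-11.0, -1.4, 23.3]
```

Red is at its stop (0.0687 m against 0.0685 m predicted). I'll release it and go to yellow.

```bash
python3 -m jog '[[0,0,0,0,0,0],[0,0,0,0,0,0],[0,0,0,0,0,0],[0,0,0,0,0,0]]' 0.7; python3 -m jog '[[0,0,15,0,0,0],[0,0,25,0,0,0],[0,0,30,0,0,0],[0,0,10,0,0,0],[-22,6,0,0,0,0],[-22,6,0,0,0,0],[-22,6,0,0,0,0],[-22,6,0,0,0,0],[-22,6,0,0,0,0],[-22,6,0,0,0,0],[-22,6,0,0,0,0],[-16,6,0,0,0,0]]'; python3 -m jog '[[0,0,-20,0,0,0],[0,0,-15,0,0,0],[0,0,0,0,0,0]]'; python3 -c "
from p import *
g(H['yellow'],.056)"
```

```text
t: 27.15
eef_pos: [0.6245, 0.1951, 0.0699]
ee_rot: [3.138, 0.012, -3.062]
force: [0.7, 0.1, -0.3]
width: 0.0553
t: 28.35
eef_pos: [0.4515, 0.2436, 0.1578]
ee_rot: [3.137, 0.015, -3.066]
force: [0.1, 0.4, 0.7]
width: 0.0615
t: 28.65
eef_pos: [0.4501, 0.2452, 0.1247]
ee_rot: [3.134, 0.018, -3.063]
force: [-0.6, 0.1, 0.7]
width: 0.0613
d mm [-11.6  -0.7 -68.7] rotvec [-0.0092  0.0171 -0.0089] F [-0.6  0.1  0.7] w 0.0612623351230469 t 28.65
```

```bash
python3 -m jog '[[-11,-1,-15,-0.009,0.017,-0.009],[0,0,0,0,0,0],[0,0,-18,0,0,0],[0,0,-18,0,0,0],[0,0,0,0,0,0]]'; python3 -c "
from p import *
g(H['yellow'],.056)"
```

```text
t: 29.15
eef_pos: [0.4401, 0.2455, 0.075]
ee_rot: [3.14, 0.002, -3.072]
force: [0.5, -0.3, 0.3]
width: 0.0614
d mm [ -1.6  -1.  -19. ] rotvec [-0.002   0.0019  0.0005] F [ 0.5 -0.3  0.3] w 0.06139265519631692 t 29.15
```

```bash
python3 -m jog '[[-2,-1,-18,0,0,0],[0,0,0,0,0,0],[0,0,-4,0,0,0],[0,0,0,0,0,0]]'; python3 -m jog '[[0,0,0,0,0,0],[0,0,0,0,0,0],[0,0,0,0,0,0],[0,0,0,0,0,0],[0,0,0,0,0,0],[0,0,0,0,0,0]]' 0 60;python3 -c "
from p import *
g(H['yellow'],.056)"
```

```text
t: 29.55
eef_pos: [0.4403, 0.2461, 0.0564]
ee_rot: [3.138, 0.005, -3.071]
force: [0.7, 0.3, -0.5]
width: 0.0613
t: 30.15
eef_pos: [0.4407, 0.247, 0.0588]
ee_rot: [3.136, 0.007, -3.071]
force: [0.7, 0.5, 0.7]
width: 0.029
d mm [-2.2 -2.5 -2.8] rotvec [-0.0063  0.0064 -0.0003] F [0.7 0.5 0.7] w 0.02901410435923118 t 30.15
```

```bash
python3 -m jog '[[0,0,20,0,0,0],[0,0,25,0,0,0],[0,0,30,0,0,0],[0,0,25,0,0,0],[24,-19,0,0,0,0],[24,-19,0,0,0,0],[24,-19,0,0,0,0],[24,-19,0,0,0,0],[24,-19,0,0,0,0],[24,-19,0,0,0,0],[24,-19,0,0,0,0],[24,-19,0,0,0,0]]'; python3 -m jog '[[0,0,0,0,0,0],[0,0,0,0,0,0]]'; python3 -c "
from p import *
g((.6385,.0885),.0748)"
```

```text
t: 31.35
eef_pos: [0.6368, 0.0895, 0.1617]
ee_rot: [3.137, 0.007, -3.065]
force: [0.4, 0.5, -0.8]
width: 0.0286
t: 31.55
eef_pos: [0.6389, 0.0863, 0.1598]
ee_rot: [3.139, 0.005, -3.069]
force: [-0.5, -0.6, -0.3]
width: 0.0293
d mm [ -0.4   2.2 -85. ] rotvec [-0.0034  0.0046 -0.0028] F [-0.5 -0.6 -0.3] w 0.029347826430480412 t 31.55
```

```bash
python3 -m jog '[[0,2,-18,-0.003,0.005,-0.003],[0,0,-18,0,0,0],[0,0,-10,0,0,0],[0,0,0,0,0,0]]'; python3 -c "
from p import *
g((.6385,.0885),.0748)"
```

```text
t: 31.95
eef_pos: [0.6364, 0.09, 0.1098]
ee_rot: [3.141, -0.003, -3.071]
force: [-0.7, 0.1, -0.4]
width: 0.0286
d mm [  2.1  -1.5 -35. ] rotvec [-0.0001 -0.0026 -0.0008] F [-0.7  0.1 -0.4] w 0.028644989093902933 t 31.95
```

```bash
python3 -m jog '[[2,-2,-8,0,0,0],[0,0,-6,0,0,0]]'; python3 -m jog '[[0,0,-6,0,0,0]]';python3 -m jog '[[0,0,-6,0,0,0]]';python3 -m jog '[[0,0,-5,0,0,0]]'; python3 -c "
from p import *
g((.6385,.0885),.0748)"
```

```text
t: 32.15
eef_pos: [0.6387, 0.0889, 0.096]
ee_rot: [3.141, -0.001, -3.069]
force: [-1.1, -0.2, -1.5]
width: 0.029
t: 32.25
eef_pos: [0.639, 0.0891, 0.0899]
ee_rot: [3.141, -0.0, -3.069]
force: [0.2, -1.5, -0.5]
width: 0.0293
t: 32.35
eef_pos: [0.6386, 0.0888, 0.0836]
ee_rot: [3.141, -0.001, -3.069]
force: [-3.5, -2.4, 2.7]
width: 0.0288
t: 32.45
eef_pos: [0.6381, 0.0884, 0.0782]
ee_rot: [-3.141, -0.002, -3.069]
force: [-3.2, -2.1, 1.6]
width: 0.0288
d mm [ 0.4  0.1 -3.4] rotvec [ 0.0005 -0.0022 -0.0026] F [-3.2 -2.1  1.6] w 0.02878448474336391 t 32.45
```

```bash
(python3 -m jog '[[0,0,-4,0,0,0]]'; python3 -m jog '[[0,0,-3,0,0,0]]'; python3 -m jog '[[0,0,-3,0,0,0]]'; python3 -m jog '[[0,0,-3,0,0,0]]'; python3 -m jog '[[0,0,-3,0,0,0]]'; python3 -m jog '[[0,0,-3,0,0,0]]'; python3 -m jog '[[0,0,-3,0,0,0]]'; python3 -m jog '[[0,0,-3,0,0,0]]'; python3 -m jog '[[0,0,-3,0,0,0]]'; python3 -m jog '[[0,0,-3,0,0,0]]') | grep -E "eef|force"
```

```text
eef_pos: [0.6379, 0.0881, 0.0743]
force: [-6.3, 0.2, 14.8]
eef_pos: [0.6379, 0.088, 0.0723]
force: [-6.9, -0.1, 14.5]
eef_pos: [0.6379, 0.088, 0.0706]
force: [-6.8, 0.2, 12.7]
eef_pos: [0.6379, 0.088, 0.0691]
force: [-6.5, 0.4, 13.2]
eef_pos: [0.6379, 0.088, 0.0675]
force: [-6.8, 0.1, 11.5]
eef_pos: [0.6379, 0.088, 0.0664]
force: [-10.5, -0.6, 24.5]
eef_pos: [0.638, 0.0879, 0.0663]
force: [-13.2, 0.3, 28.4]
eef_pos: [0.6379, 0.088, 0.0663]
force: [-10.6, -0.3, 24.1]
eef_pos: [0.6379, 0.088, 0.0663]
force: [-11.6, -0.6, 23.3]
eef_pos: [0.6378, 0.088, 0.0663]
force: [-12.4, -0.4, 23.3]
```

Yellow is at its stop too. I'll release, back away and check everything before the switch.

```bash
python3 -m jog '[[0,0,0,0,0,0],[0,0,0,0,0,0],[0,0,0,0,0,0],[0,0,0,0,0,0]]' 0.7; python3 -m jog '[[0,0,15,0,0,0],[0,0,25,0,0,0],[0,0,30,0,0,0],[0,0,20,0,0,0],[-20,15,20,0,0,0],[-25,20,0,0,0,0],[-25,20,0,0,0,0],[-25,20,0,0,0,0],[-25,20,0,0,0,0],[-20,20,0,0,0,0],[-10,20,0,0,0,0],[0,0,0,0,0,0]]' 0; python3 - <<'E'
from p import *
t=eyes.grab_frame("top");s=eyes.grab_frame("scene");cv2.imwrite("pics/t8.png",t);cv2.imwrite("pics/s8.png",s)
b=np.zeros((560,800,3),np.uint8)
b[:480,:420]=cv2.resize(s[160:320,230:370],None,fx=3,fy=3,interpolation=2)
x=cv2.resize(t[130:230,215:341],None,fx=3,fy=3,interpolation=2);b[:300,422:800]=x
b[310:560,430:680]=cv2.resize(t[135:218,335:418],(250,250),interpolation=2)
cv2.imwrite("pics/g8.png",b)
g((.62,.2),.1);print(status.get_state()['eef_pos'])
E
```

```text
t: 33.85
eef_pos: [0.6397, 0.089, 0.068]
ee_rot: [-3.141, 0.011, -3.063]
force: [0.4, -0.1, -0.4]
width: 0.0552
t: 35.05
eef_pos: [0.4869, 0.2277, 0.1925]
ee_rot: [3.139, 0.018, -3.065]
force: [0.2, -0.3, -0.3]
width: 0.0006
d mm [132.4 -26.2 -92.2] rotvec [-0.0038  0.0177 -0.0052] F [-0.5 -0.8  0.5] w 0.00018020239785656263 t 35.15
[0.48763583 0.22624932 0.19223101]
```

View pics/g8.png

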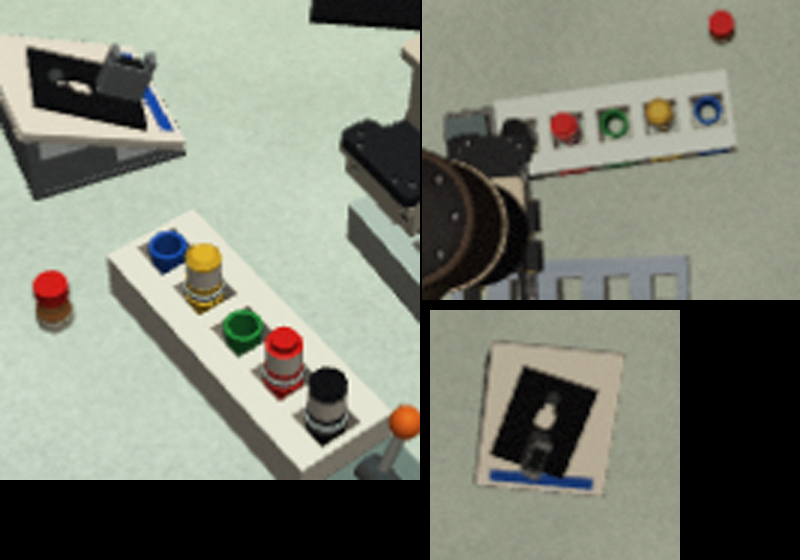

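The heads are all home, but the cradle has been knocked: in the lower crop it is turned about 14° on the stud. I'll measure it and straighten it.

```bash
cat > cr.py <<'E'
from p import *
def plate(im,n,box,M=M0+[0,0,.001],th=75):
    x0,y0,x1,y1=box;gg=cv2.cvtColor(im,cv2.COLOR_BGR2GRAY)[y0:y1,x0:x1];m=((gg<th)*255).astype(np.uint8)
    c=max(cv2.findContours(m,0,cv2.CHAIN_APPROX_NONE)[0],key=cv2.contourArea)[:,0]+[x0,y0]
    P=[]
    for u in c:
        o,w=ray(n,*u);nn=RM.apply([0,0,1]);q=M+nn*.006;k=nn@(q-o)/(nn@w);P.append(RM.inv().apply(o+w*k-M)*1000)
    P=np.array(P)[:,:2].astype(np.float32);r=cv2.minAreaRect(P);h=cv2.convexHull(P)
    print(n,r,"\n",cv2.approxPolyDP(h,6,True)[:,0].round(1).tolist())
E
python3 - <<'E'
from cr import *
plate(cv2.imread("pics/t8.png"),"top",(350,150,396,192))
plate(cv2.imread("pics/s8.png"),"scene",(236,170,285,205))
plate(cv2.imread("pics/t5.png"),"top",(359,152,396,192))
E
```

```text
top ((-36.376365661621094, 7.028385162353516), (133.77749633789062, 110.42286682128906), 1.7057586908340454) 
 [[29.5, 34.900001525878906], [-72.4000015258789, 61.20000076293945], [-101.5, 58.0], [-95.5999984741211, -50.0], [8.699999809265137, -46.099998474121094]]
scene ((-46.70134735107422, -1.7500228881835938), (119.99173736572266, 131.8609619140625), 76.17715454101562) 
 [[7.800000190734863, -48.900001525878906], [28.700000762939453, 39.5], [-61.599998474121094, 62.900001525878906], [-96.9000015258789, 56.0], [-122.5999984741211, -44.900001525878906]]
top ((-40.688968658447266, -1.0956382751464844), (124.04722595214844, 94.37466430664062), 1.585046648979187) 
 [[18.600000381469727, 40.400001525878906], [-104.0, 43.70000076293945], [-84.69999694824219, -48.5], [22.600000381469727, -44.20000076293945]]
```

```bash
cat >> p.py <<'E'
MM=M0+np.array([0,0,.001])
def cg(x,y,a,h,ox=-31):  # cradle pose in mount (mm,deg) -> tool report, half-turned grasp
    Q=RM*R.from_euler('z',a,degrees=True)
    rep(Q*R.from_euler('z',-90,degrees=True)*R.from_euler('x',180,degrees=True),MM+RM.apply(np.array([x,y,0])/1000)+Q.apply(np.array([ox,0,12+h])/1000))
E
python3 -c "
from p import *
cg(-34,8,-14,50)"
```

```text
d mm [  83.8 -394.5  -98.1] rotvec [-0.2997 -0.3487  1.1408] F [-0.5 -0.8  0.5] w 0.00018020239785656263 t 35.15
```

```bash
python3 -m jog '[[0,-30,0,-0.025,-0.029,0.095],[0,-33,0,-0.025,-0.029,0.095],[0,-33,0,-0.025,-0.029,0.095],[0,-33,0,-0.025,-0.029,0.095],[5,-33,0,-0.025,-0.029,0.095],[5,-33,0,-0.025,-0.029,0.095],[8,-33,0,-0.025,-0.029,0.095],[8,-33,0,-0.025,-0.029,0.095],[8,-33,0,-0.025,-0.029,0.095],[8,-33,0,-0.025,-0.029,0.095],[8,-30,0,-0.025,-0.029,0.095],[0,-20,0,-0.025,-0.029,0.095]]' 0.7; python3 -m jog '[[0,0,0,0,0,0],[0,0,0,0,0,0]]'; python3 -c "
from p import *
cg(-34,8,-14,50)"
```

```text
t: 36.35
eef_pos: [0.5407, -0.1692, 0.1974]
ee_rot: [-2.696, 0.092, -1.849]
force: [0.2, 1.2, 0.3]
width: 0.0611
t: 36.55
eef_pos: [0.5395, -0.1741, 0.1976]
ee_rot: [-2.695, 0.091, -1.853]
force: [0.4, 0.4, 0.4]
width: 0.0613
d mm [  31.9    5.9 -103.5] rotvec [ 0.0172  0.0168 -0.0252] F [0.4 0.4 0.4] w 0.06131317018104477 t 36.55
```

```bash
python3 -m jog '[[11,2,-25,0.017,0.017,-0.025],[11,2,-25,0,0,0],[5,1,-25,0,0,0],[0,0,-15,0,0,0],[0,0,0,0,0,0],[0,0,0,0,0,0]]'; python3 - <<'E'
from p import *
cg(-34,8,-14,25);cg(-34,8,-14,2)
s=eyes.grab_frame("scene");crop(s,220,120,320,220,5,"pics/g9.png")
E
```

```text
t: 37.15
eef_pos: [0.5698, -0.1674, 0.108]
ee_rot: [-2.716, 0.106, -1.888]
force: [0.4, 0.0, 0.5]
width: 0.0613
d mm [ 12.1  -1.7 -36.5] rotvec [-0.003   0.0019  0.0074] F [0.4 0.  0.5] w 0.06126886715843576 t 37.15
d mm [ 21.8  -2.5 -57.4] rotvec [-0.003   0.0019  0.0074] F [0.4 0.  0.5] w 0.06126886715843576 t 37.15
```

View pics/g9.png

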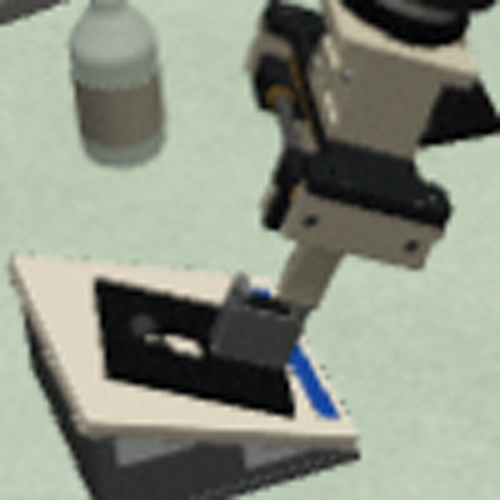

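```bash
python3 -m jog '[[8,-1,-15,-0.003,0.002,0.007],[6,-1,-15,0,0,0],[4,0,-12,0,0,0],[0,0,0,0,0,0]]'; python3 - <<'E'
from p import *
cg(-34,8,-14,2)
E
```

```text
t: 37.6
eef_pos: [0.5937, -0.1727, 0.0777]
ee_rot: [-2.718, 0.114, -1.877]
force: [-0.3, 0.1, 0.3]
width: 0.0616
d mm [ -2.1   2.7 -27.1] rotvec [-0.0118  0.002  -0.003 ] F [-0.3  0.1  0.3] w 0.061583834950813196 t 37.6
```

```bash
python3 -m jog '[[-5,3,-8,-0.012,0.002,-0.003],[-1,0,-10,0,0,0],[0,0,0,0,0,0]]'; python3 - <<'E'
from p import *
cg(-34,8,-14,2)
E
```

```text
t: 37.9
eef_pos: [0.5902, -0.1734, 0.0694]
ee_rot: [-2.727, 0.114, -1.875]
force: [0.1, 0.3, -0.7]
width: 0.0611
d mm [  1.4   3.4 -18.8] rotvec [-0.0139 -0.0067 -0.0065] F [ 0.1  0.3 -0.7] w 0.06106870675924427 t 37.9
```

```bash
python3 -m jog '[[1,3,-10,-0.014,-0.006,-0.006],[0,0,-8,0,0,0],[0,0,0,0,0,0]]'; python3 - <<'E'
from p import *
cg(-34,8,-14,2)
E
```

```text
t: 38.2
eef_pos: [0.5933, -0.1744, 0.0605]
ee_rot: [-2.731, 0.117, -1.873]
force: [0.2, -0.1, -0.2]
width: 0.061
d mm [-1.6  4.4 -9.9] rotvec [-0.0182 -0.0096 -0.009 ] F [ 0.2 -0.1 -0.2] w 0.06103056158534083 t 38.2
```

```bash
python3 -m jog '[[-2,6,-8,-0.02,-0.01,-0.01],[-1,2,-5,0,0,0],[0,0,0,0,0,0]]'; python3 - <<'E'
from p import *
cg(-34,8,-14,2)
E
```

```text
t: 38.5
eef_pos: [0.5805, -0.153, 0.0436]
ee_rot: [-2.763, 0.123, -1.865]
force: [-0.3, 1.3, -0.9]
width: 0.0616
d mm [ 11.1 -17.    7. ] rotvec [-0.0329 -0.0377 -0.0202] F [-0.3  1.3 -0.9] w 0.06155377433867098 t 38.5
```

```bash
python3 - <<'E'
from p import *
s=status.get_state();print(s['q'].round(3),s['qd'].round(3))
cg(-34,8,-14,2)
t=eyes.grab_frame("top");s=eyes.grab_frame("scene");cv2.imwrite("pics/s10.png",s)
c=np.zeros((400,810,3),np.uint8);c[:,:400]=cv2.resize(t[140:220,340:420],(400,400),interpolation=2);c[:,410:]=cv2.resize(s[140:220,225:305],(400,400),interpolation=2)
cv2.imwrite("pics/g10.png",c[:,:800])
E
```

```text
[ 0.049  0.267 -0.868  0.424 -0.043  0.783] [-0.024 -0.02  -0.087  0.512  0.056 -0.314]
d mm [ 11.1 -17.    7. ] rotvec [-0.0329 -0.0377 -0.0202] F [-0.3  1.3 -0.9] w 0.06155377433867098 t 38.5
```

View pics/g10.png

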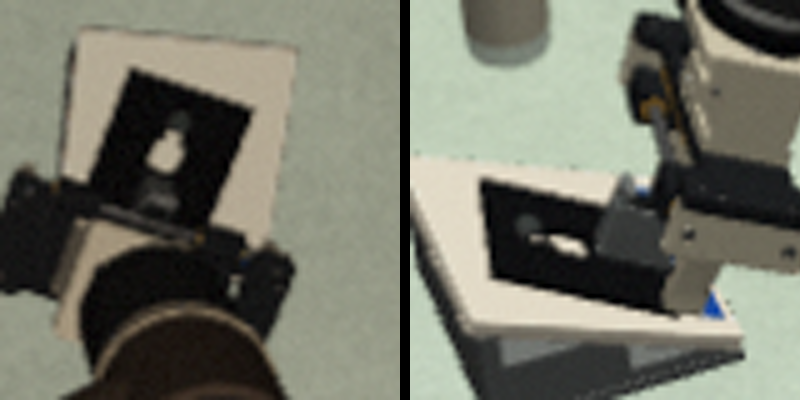

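```bash
cat >> p.py <<'E'
def cv(x,y,a,up,tilt=-5,gz=32):  # near-vertical pinch of the rib
    Q=RM*R.from_euler('z',a,degrees=True)
    T=R.from_euler('ZY',[-5+a*.95,tilt],degrees=True)*R.from_euler('z',-90,degrees=True)*R.from_euler('x',180,degrees=True)
    P=MM+RM.apply(np.array([x,y,0])/1000)+Q.apply(np.array([-31,0,gz])/1000)
    rep(T,P+T.apply([0,0,.019])+[0,0,up/1000])
E
python3 -m jog '[[0,-3,20,0,0,0],[0,-3,20,0,0,0],[0,-3,20,0,0.05,0],[0,0,10,0,0.1,0],[0,0,5,0,0.1,0],[0,0,0,0,0.1,0],[0,0,0,0,0,0],[0,0,0,0,0,0]]'; python3 -c "
from p import *
cv(-34,8,-14,40)
print(status.get_state()['q'].round(3))"
```

```text
t: 39.4
eef_pos: [0.5856, -0.1737, 0.1273]
ee_rot: [-3.091, -0.006, -1.883]
force: [-0.8, -0.0, -0.6]
width: 0.0612
d mm [ -0.    3.9 -39.3] rotvec [-0.0053 -0.0363 -0.007 ] F [-0.8 -0.  -0.6] w 0.06121827273409883 t 39.4
[ 0.046  0.306 -0.322  0.03  -0.897  1.194]
```

```bash
python3 -m jog '[[0,4,-20,-0.005,-0.03,-0.007],[0,0,-15,0,0,0],[0,0,0,0,0,0],[0,0,0,0,0,0]]'; python3 -c "
from p import *
cv(-34,8,-14,0)"
```

```text
t: 39.8
eef_pos: [0.5848, -0.1731, 0.0931]
ee_rot: [-3.052, -0.005, -1.892]
force: [1.1, 0.0, -0.0]
width: 0.0613
d mm [  0.8   3.2 -45.1] rotvec [0.0057 0.0005 0.0022] F [ 1.1  0.  -0. ] w 0.06129886644750832 t 39.8
```

```bash
python3 -m jog '[[1,5,-15,0,0,0],[0,1,-12,0,0,0],[0,0,0,0,0,0]]'; python3 -c "
from p import *
cv(-34,8,-14,0)"; python3 -m jog '[[0,0,-15,0,0,0],[0,0,-3,0,0,0],[0,0,0,0,0,0]]'; python3 -c "
from p import *
cv(-34,8,-14,0)
print(status.get_state()['q'].round(3))"
```

```text
t: 40.1
eef_pos: [0.5866, -0.168, 0.0681]
ee_rot: [-3.047, -0.005, -1.893]
force: [-0.4, 0.9, 0.4]
width: 0.0613
d mm [ -1.   -1.8 -20.1] rotvec [0.0072 0.0052 0.0024] F [-0.4  0.9  0.4] w 0.06127858615442337 t 40.1
t: 40.4
eef_pos: [0.5879, -0.1687, 0.0519]
ee_rot: [-3.044, -0.005, -1.892]
force: [-0.1, -0.5, 0.1]
width: 0.0609
d mm [-2.3 -1.1 -3.9] rotvec [0.0083 0.0078 0.0018] F [-0.1 -0.5  0.1] w 0.06088737931381067 t 40.4
[ 0.066  0.371 -0.454  0.068 -0.66   1.132]
```

```bash
python3 -m jog '[[-2,-1,-2,0.008,0.008,0.002],[0,0,0,0,0,0],[0,0,0,0,0,0],[0,0,0,0,0,0],[0,0,0,0,0,0],[0,0,0,0,0,0]]' 0 15; python3 -m jog '[[0,0,0,0,0,0],[0,0,0,0,0,0]]'; python3 -c "
from p import *
cv(-34,8,-14,0);cv(-31,0,0,0)"
```

```text
t: 41.0
eef_pos: [0.5875, -0.1702, 0.0529]
ee_rot: [-3.051, 0.001, -1.89]
force: [-0.7, 3.2, 6.1]
width: 0.0219
t: 41.2
eef_pos: [0.5875, -0.1698, 0.0536]
ee_rot: [-3.051, 0.002, -1.889]
force: [-2.3, 2.5, 3.5]
width: 0.0213
d mm [-1.9 -0.1 -5.6] rotvec [-0.0005  0.0037 -0.0007] F [-2.3  2.5  3.5] w 0.021325253473728316 t 41.2
d mm [ -1.3 -15.3  -4.7] rotvec [-0.001   0.0036  0.2314] F [-2.3  2.5  3.5] w 0.021325253473728316 t 41.2
```

```bash
python3 -m jog '[[0,-4,0,-0.025,0.002,0.055],[0,-4,0,-0.025,0.002,0.055],[0,-4,0,-0.025,0.002,0.055],[0,-3,0,-0.025,0.002,0.055],[0,0,0,0,0,0]]' - 30;  python3 -c "
from p import *
cv(-31,0,0,0)"
```

```text
t: 41.7
eef_pos: [0.5878, -0.1849, 0.0553]
ee_rot: [-3.036, -0.1, -1.663]
force: [0.1, -1.7, 3.1]
width: 0.0206
d mm [-1.6 -0.1 -6.5] rotvec [0.1014 0.0091 0.0042] F [ 0.1 -1.7  3.1] w 0.020598168301179897 t 41.7
```

```bash
python3 -m jog '[[-3,0,-2,0,0,0.01],[-3,0,-2,0,0,0],[0,0,0,0,0,0]]';  python3 -m jog '[[0,0,0,0,0,0],[0,0,0,0,0,0],[0,0,0,0,0,0],[0,0,0,0,0,0]]' 0.5; python3 -m jog '[[0,0,20,0,0,0],[0,0,25,0,0,0],[0,0,30,0.02,0,0],[0,0,35,0.05,0,0],[-20,20,10,0.03,0,0],[-30,30,0,0,0,0],[-30,40,0,0,0,0],[-30,40,0,0,0,0],[0,20,0,0,0,0],[0,0,0,0,0,0]]'; python3 - <<'E'
from cr import *
t=eyes.grab_frame("top");s=eyes.grab_frame("scene");cv2.imwrite("pics/t11.png",t);cv2.imwrite("pics/s11.png",s)
plate(t,"top",(359,152,396,192));plate(s,"scene",(233,170,285,203))
c=np.zeros((400,800,3),np.uint8);c[:,:400]=cv2.resize(t[140:220,340:420],(400,400),interpolation=2);c[:,400:]=cv2.resize(s[140:220,225:305],(400,400),interpolation=2)
cv2.imwrite("pics/g11.png",c)
E
```

```text
t: 42.0
eef_pos: [0.5879, -0.1851, 0.0555]
ee_rot: [-3.024, -0.098, -1.655]
force: [-4.0, -1.3, 1.5]
width: 0.0203
t: 42.4
eef_pos: [0.5875, -0.185, 0.0545]
ee_rot: [-3.025, -0.097, -1.656]
force: [1.1, 0.2, -0.2]
width: 0.0425
t: 43.4
eef_pos: [0.4727, -0.0307, 0.1763]
ee_rot: [-3.037, 0.008, -1.656]
force: [-0.8, -0.4, 0.5]
width: 0.0439
top ((-37.835697174072266, 1.6595535278320312), (126.1236343383789, 94.99392700195312), 3.979065179824829) 
 [[22.299999237060547, -40.79999923706055], [21.700000762939453, 44.20000076293945], [-104.0, 43.70000076293945], [-95.5999984741211, -50.0]]
scene ((-49.024208068847656, -7.9128875732421875), (121.61605072021484, 149.6434326171875), 86.48712158203125) 
 [[-120.30000305175781, -64.5], [-82.80000305175781, -64.80000305175781], [19.299999237060547, -42.79999923706055], [25.600000381469727, 47.79999923706055], [-96.9000015258789, 56.0], [-126.9000015258789, -55.29999923706055]]
```

View pics/g11.png

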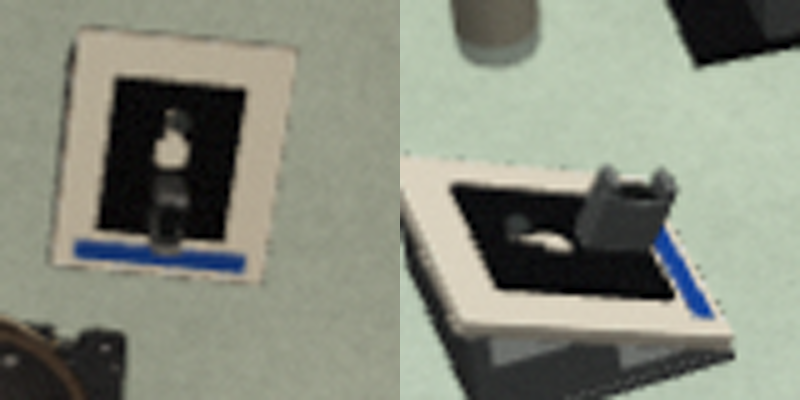

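```bash
cat >> p.py <<'E'
RS=R.from_euler('xyz',[np.pi,0,-np.pi/2+.1])
E
python3 -m jog '[[0,28,0,0,-0.02,0],[0,33,0,0,-0.02,0],[0,33,0,0,-0.02,0],[0,33,0,0,-0.02,0],[5,33,0,0,-0.02,0],[10,33,0,0,0,0],[10,33,0,0,0,0],[10,33,0,0,0,0],[10,33,0,0,0,0],[10,33,0,0,0,0],[0,8,0,0,0,0],[0,0,0,0,0,0]]' 0; python3 -c "
from p import *
rep(RS,np.array([.540,.302,.085]))"
```

```text
t: 44.7
eef_pos: [0.5359, 0.3047, 0.1711]
ee_rot: [-2.939, 0.01, -1.673]
force: [-0.2, -0.5, -0.5]
width: 0.0007
d mm [  4.1  -2.7 -86.1] rotvec [-0.0102  0.2031  0.2021] F [-0.2 -0.5 -0.5] w 0.0007159492917611228 t 44.7
```

```bash
python3 -m jog '[[0,0,0,0,0.1,0.1],[0,0,0,0,0.1,0.1],[0,-3,-25,0,0,0],[0,0,-25,0,0,0],[0,0,-25,0,0,0],[0,0,0,0,0,0],[0,0,0,0,0,0]]'; python3 - <<'E'
from p import *
rep(RS,np.array([.540,.302,.085]))
s=eyes.grab_frame("scene");crop(s,300,230,420,350,4,"pics/g12.png");cv2.imwrite("pics/s12.png",s)
from m import blobs
print(blobs(s,"orange"),proj("scene",status.get_state()['eef_pos']))
E
```

```text
t: 45.4
eef_pos: [0.5367, 0.291, 0.0927]
ee_rot: [-3.138, 0.006, -1.486]
force: [0.3, -0.6, 0.7]
width: 0.0005
d mm [ 3.3 11.  -7.7] rotvec [-0.0065  0.0032  0.0157] F [ 0.3 -0.6  0.7] w 0.0004815735860395047 t 45.4
[([328.0, 22.9], [315, 18, 27, 11, 250]), ([365.0, 300.0], [360, 296, 11, 9, 77])] (np.float64(378.3634288373108), np.float64(287.9987464713767))
```

View pics/g12.png

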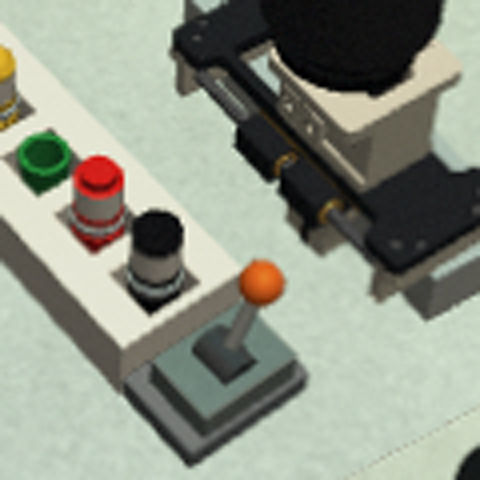

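```bash
python3 -m jog '[[0,11,-4,0,0,0],[0,3,0,0,0,0],[0,0,0,0,0,0]]'; python3 -m jog '[[8,1,0,0,0,0],[9,1,0,0,0,0],[9,1,0,0,0,0],[9,1,0,0,0,0],[9,1,0,0,0,0],[9,1,0,0,0,0],[0,0,0,0,0,0]]'; python3 -c "
from p import *
rep(RS,np.array([.612,.311,.088]))"
```

```text
t: 45.75
eef_pos: [0.5377, 0.3068, 0.092]
ee_rot: [-3.134, 0.009, -1.487]
force: [-0.2, 0.3, -0.0]
width: 0.0005
t: 46.45
eef_pos: [0.5959, 0.314, 0.0933]
ee_rot: [-3.133, 0.01, -1.486]
force: [-0.1, 0.2, 0.7]
width: 0.0005
d mm [16.1 -3.  -5.3] rotvec [-0.0109  0.0074  0.0149] F [-0.1  0.2  0.7] w 0.00047656082273547096 t 46.45
```

```bash
python3 -m jog '[[7,-1,-3,0,0,0],[6,0,-2,0,0,0]]'; python3 -m jog '[[4,0,0,0,0,0]]'; python3 -m jog '[[4,0,0,0,0,0]]';python3 -m jog '[[4,0,0,0,0,0]]'; python3 - <<'E'
from p import *
from m import blobs
s=eyes.grab_frame("scene");print([b for b in blobs(s,"orange") if b[0][1]>100])
for v in(.35,.4,.45,.5):
  k=np.array([.606,.311,.042])+.06*np.array([np.sin(v)*.99,np.sin(v)*.139,np.cos(v)]);print(v,k,proj("scene",k),proj("top",k))
E
```

```text
t: 46.65
eef_pos: [0.6094, 0.3128, 0.0878]
ee_rot: [-3.134, 0.01, -1.486]
force: [-1.2, 0.5, 0.5]
width: 0.0
t: 46.75
eef_pos: [0.6131, 0.3125, 0.087]
ee_rot: [-3.135, 0.01, -1.486]
force: [-11.5, 2.2, 4.6]
width: 0.0005
t: 46.85
eef_pos: [0.6139, 0.312, 0.0864]
ee_rot: [3.142, 0.009, -1.487]
force: [-29.0, 5.2, 20.5]
width: 0.0007
t: 46.95
eef_pos: [0.6137, 0.3118, 0.0863]
ee_rot: [3.134, 0.008, -1.487]
force: [-24.4, 3.5, 17.0]
width: 0.0003
[([346.8, 312.7], [342, 307, 11, 11, 85])]
0.35 [0.62636813 0.31385977 0.09836236] (np.float64(350.1385479317174), np.float64(310.422972304912)) (np.float64(224.88874830200018), np.float64(169.9100833721658))
0.4 [0.62913145 0.31424775 0.09726366] (np.float64(349.12737577356995), np.float64(311.3625303394133)) (np.float64(224.8577918474703), np.float64(169.13840056606386))
0.45 [0.63183695 0.31462761 0.09602683] (np.float64(348.1331910205225), np.float64(312.32414099295636)) (np.float64(224.83845318653533), np.float64(168.39180343794663))
0.5 [0.63447788 0.31499841 0.09465495] (np.float64(347.1588405569003), np.float64(313.3050756462453)) (np.float64(224.8307456831169), np.float64(167.6722895344875))
```

```bash
python3 -m jog '[[-6,0,0,0,0,0],[-15,-2,0,0,0,0],[-20,-2,0,0,0,0],[-20,0,10,0,0,0],[-10,0,30,0,0,0],[-10,0,40,0,0,0],[-20,-10,40,0,0,0],[-30,-20,20,0,0,0],[-20,-20,0,0,0,0],[0,0,0,0,0,0],[0,0,0,0,0,0]]'; python3 - <<'E'
from cr import *
from m import blobs
t=eyes.grab_frame("top");s=eyes.grab_frame("scene")
print([b for b in blobs(s,"orange") if b[0][1]>100],[b for b in blobs(t,"orange") if b[0][0]<300])
plate(t,"top",(359,152,396,192));plate(s,"scene",(233,170,285,203))
b=np.zeros((480,780,3),np.uint8);b[:,:480]=cv2.resize(s[160:340,220:400],(480,480),interpolation=2);b[:300,480:]=cv2.resize(t[135:218,335:418],(300,300),interpolation=2)
cv2.imwrite("pics/g13.png",b);print(status.get_state()['eef_pos'])
E
```

```text
t: 48.1
eef_pos: [0.4584, 0.2559, 0.2313]
ee_rot: [3.138, 0.009, -1.485]
force: [0.2, -0.7, -0.1]
width: 0.0
[([347.1, 312.5], [342, 308, 11, 10, 91])] [([224.7, 167.4], [222, 165, 6, 6, 29])]
top ((-37.835697174072266, 1.6595535278320312), (126.1236343383789, 94.99392700195312), 3.979065179824829) 
 [[22.299999237060547, -40.79999923706055], [21.700000762939453, 44.20000076293945], [-104.0, 43.70000076293945], [-95.5999984741211, -50.0]]
scene ((-49.024208068847656, -7.9128875732421875), (121.61605072021484, 149.6434326171875), 86.48712158203125) 
 [[-120.30000305175781, -64.5], [-82.80000305175781, -64.80000305175781], [19.299999237060547, -42.79999923706055], [25.600000381469727, 47.79999923706055], [-96.9000015258789, 56.0], [-126.9000015258789, -55.29999923706055]]
[0.45852    0.25593098 0.23052291]
```

The knob is at the predicted fully-on position in both views, and the cradle has not moved since it was straightened. Handing in.

```bash
python3 -c "
from station import workorder
print(workorder.job_done())"
```

```text
the job is handed in; nothing more can be done
None
```

The job is handed in at about 48 s of robot time; no verdict was reported. The cradle is on the stud, the three heads present (black, red and yellow) are in their own sockets, and the toggle went on last.

- **Cradle:** after I mounted it, it was knocked about 14° round on the stud while I placed the heads. I re-gripped its rib and turned it back. In the stud's frame it last measured x about −33 mm, y about +2 mm and close to straight. The two cameras disagree a little: yaw about 0° from the top view and −4° from the scene view, both inside the limit. I judged flatness by eye only.
- **Heads:** each was driven until its motion stopped at 23–30 N, within 1 mm of the predicted fully-home height. The pictures show the sleeves flush. No blue or green head was there.
- **Toggle:** pushed against its end stop. The knob is where full on should put it in both views, to within 1 pixel.
- **Checks not made:** the last overview picture was refused because I had used all 16 views, so the final check was numeric only. I did not measure the gel bottle, vial or glove box at the end. None was deliberately touched, and I felt no unexpected contact.

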